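# Unhook the large cable lug and slide it home in its check nest

## Robot

A 7-joint arm with a two-finger parallel gripper is mounted at the origin on the work surface. World frame = base frame: x ahead of the robot, y to its left, z up, the work surface at z = 0. Lengths are in m, angles in rad, forces in N, time in s.
With the tool pointing down it reaches from about 0.4 to 0.85 m from the base axis. Payload 10.4 kg.
Tool frame: the origin (TCP) lies on the centre line of the jaws, within the pads' length; the fingertips stand 17 mm ahead of it and the grasp point (between the pads) lies 2 mm behind it (manip.tcp_to_tips is the distance from the TCP to the fingertips, in m); z points along the fingers, x is the direction in which the jaws open and shut, and the axes are right-handed (so a half turn about z gives the same grasp; the last joint's range is limited). The gripper opens to 85 mm and grips with 20 to 120 N. Pads are 22 mm wide; open, the fingers measure 114 mm over their backs; the gripper's body (76 mm by 85 mm) begins 54 mm behind the grasp point. The pads swing forward as they close: fully open they stand 13 mm farther back than shut.
Start: joints at [1.295, 0.332, -0.065, 1.46, 0.022, 1.35, -0.088], TCP at [0.156, -0.605, 0.248] pointing down, gripper open.
Joint ranges: [-2.6, 2.6], [-0.5, 2.12], [-1.47, 1.34], [0.16, 2.42], [-1.27, 4.41], [0.06, 2.06], [-2.6, 2.6]. Speed limits (rad/s): [2.22, 2.22, 2.79, 2.79, 3.14, 3.14, 3.14].

## Interface

Orientations are given as a unit quaternion [x, y, z, w].
In Python, from workcell import manip gives the robot as it stands.
- The arm moves only by the shell command python3 -m pendant 'ROWS' [FORCE]. ROWS is JSON, a list of rows, each a list of 3 entries, a list of its own where there are three numbers: the shift along the world's x, y, z in cm, then the turn, a rotation vector about the world's x, y, z in degrees, then the closure in counts, from 0 (fully open) to 255 (shut). A call has 1 to 12 rows; each row shifts and turns the pose as measured when the row begins; what a row does not reach is not made up. A row lasts 1/8 s, in which the tool goes at most 62.5 mm and 10.7 degrees, less where a joint would pass 70% of its speed; a pose out of reach is approached as far as the arm can. A call is refused whole if a number of a shift passes 6.25 or a number of a turn 10.7, either way. A call with a gripper value outside its range is refused whole. The fingers move at their own pace and stop on an object; FORCE is the grip in N (left out, the last holds). Time passes only in rows, so rows that do not move let the fingers close. It gives the time, the measured TCP pose, the force and the opening at its end, in the units of the state.
- manip.get_obs(): the state, without advancing time (a new reading comes with each control period).
- manip.camera(name): name is "scene" or "top"; returns a dict with "pixels" (400x640x3 uint8, red, green, blue), "range_z" (400x640 float32, m along the optical axis (not along the pixel's ray), 0 where there is no reading), "K" (3x3 intrinsics, pixels), "origin" and "rotation" of the camera in the world. Camera axes: x right, y down, z forward; pixel columns grow to the right and rows downward; lengths in m; the calibration is good to about 2 mm. A picture is of the moment at which its call begins.
- manip.hand_in(): hands the job in, once; it reports no verdict.
The state is a dict: "clock": time; "joint_pos": joint angles; "joint_velocities": joint speeds; "tau": joint torques, N m; "position": TCP position; "ee_rot": TCP orientation; "ft_force": force on the tool from outside, world axes, zero at the start; "torque": the same for the moment, N m; "grip_width": opening from 0.0 (shut) to 1.0 (fully open).
Only numpy, scipy, OpenCV 4.12 (cv2) and the standard library are available. Lean on these libraries where they do the work, as an engineer would, in place of code of your own. Each camera call takes 0.05 s, during which the arm holds its last target.

## Task

Lift the large cable lug up and off its rack hook and gently lay it flat in the blue nest that fits it, palm towards the end stop; then gently slide it under the hold-down lip until its nose is fully home against the stop, and let go. Leave the small lug hanging, do not touch the lamp bar over the rack, and leave the bin of caps and the tape roll where they are.

Things in the scene. Friction and masses are not known exactly. Their poses are not given: they have to be found in the camera images.
- rack: Fixed rack, base 140 x 300 x 10 mm. Origin on the table, 40 mm before the base's middle; z up, x to its back; its hooks face -x. Two black slats (24 mm wide, 8 thick, at y = +65 and -65 mm) lean back 30 deg: 'up the slat' is (0.5, 0, 0.866), 'out of the slat' (-0.866, 0, 0.5) in the rack's frame. Fingertips fit beside the slats; two cross rails run behind their lower ends and just above the hooks.
- hook_left (a point): Root of the hook at rack y = +65 mm: its peg's axis at the slat's face. An 8 mm bar stands 14 mm (to its centre) straight out of the slat, then turns up the slat; the tip's top is 12 mm up the slat from the peg's axis. A lug hangs by its hole's upper edge, flat side on the slat, its origin 9 mm down the slat from here; raised 9 to 17 mm up the slat, its hole passes straight out over the tip.
- hook_right (a point): Root of the hook at rack y = -65 mm, the same as the left one. Which lug hangs on which hook varies.
- lamp: White lamp bar fixed over the rack, 16 x 300 x 18 mm (x, y, z), origin at its centre, axes as the rack's, 286 mm above the table over the hanging lugs' barrels and slightly in front of them; thin steel arms hold it at its two ends from the rack's back. Not to be touched.
- lug_large: Loose cable lug, 0.3 to 0.5 kg, 133 mm long. Origin: centre of its 26 mm bolt hole, at the flat underside. x points to the nose: flat palm x = -30 to 30 mm, 54 wide, 6 thick; barrel (tube, 36 mm outside, wall 4) x = -38 to its mouth at -103, its axis at z = 18 mm. Centre of mass x = -45. Grip the barrel across y near x = -56. While it hangs, x points up the slat and z out of it.
- lug_small: Loose small lug, the same shape: palm 50 x 40 x 5 mm with a 26 mm hole, barrel 25 mm in diameter, 50 mm long, 108 mm overall. Hangs on the other hook and stays there. Same origin and axes.
- board: Fixed grey board, 220 x 270 x 8 mm, origin at its underside's centre; carries the two nests side by side (in either order), their long axes along its x.
- nest_large: Fixed white and blue nest, base 190 x 77 x 8 mm, origin at its underside's centre, x from the open end to the end stop. A rib 22 mm wide carries the barrel (finger room on both sides, 20 mm deep); a pad 28 mm above the underside carries the palm between fences 59 mm apart, 10 high (x = 12 to 84 mm). Stop face x = 75; the lip over it spans x = 63 to 84, 9 to 14 mm above the pad.
- nest_large_home (a point): Where the large lug's origin is when fully home (nest x = 45 mm, y = 0, on the pad, 28 mm above the nest's underside); the lug's axes then equal the nest's. The lug must first be laid down at least 13 mm short of this (nose short of the lip), then slid in +x.
- nest_small: Fixed white and green nest for the small lug, the same but with fences 45 mm apart: the large lug does not fit. Stays empty.
- cap_bin: Loose yellow bin of red and black caps, 90 x 100 x 45 mm, origin at its underside's centre. A bystander.
- tape_roll: Loose cardboard-coloured tape roll lying flat, 70 mm in diameter, 24 mm high, origin at its underside's centre. A bystander.
There are look-alikes about, which are no part of the job. Leave any pink or purple look-alike of the lug_large alone.

How it is judged:
On the way:
1. The large lug is off its hook, held in the gripper (distance of lug_large from where it was at the start of the episode above 0.05 m and contact force between the fingers and lug_large above 1 N and distance between lug_large and hook_left above 0.04 m and distance between lug_large and hook_right above 0.04 m), for 0.1 s.
At the end, for the whole second after the job is handed in: The large lug lies at rest and released, flat in the large nest (within 3.4 degrees of level, within 7 degrees of the nest's length), its nose against the end stop (within 3 mm), within 5 mm sideways and 3 mm in height of its home (x of lug_large in the frame of nest_large_home between -0.003 and 0.003 m and y of lug_large in the frame of nest_large_home between -0.005 and 0.005 m and z of lug_large in the frame of nest_large_home between -0.003 and 0.003 m and angle between the x axis of lug_large and the x axis of nest_large, either way round below 0.12 rad and angle between lug_large's own z axis and vertical below 0.06 rad and linear speed of lug_large below 0.01 m/s); the robot touches nothing.
It fails at once if The small lug is moved by more than 20 mm (distance of lug_small from where it was at the start of the episode above 0.02 m).
It fails at once if The bin of caps is moved by more than 20 mm (distance of cap_bin from where it was at the start of the episode above 0.02 m).
It fails at once if The tape roll is moved by more than 20 mm (distance of tape_roll from where it was at the start of the episode above 0.02 m).
It fails at once if The robot touches the lamp bar (more than 2 N) (contact force between any of the arm, the fingers and lamp above 2 N).
It fails at once if The lug is dropped or rammed into the nest (more than 45 N) (contact force between lug_large and nest_large above 45 N).
It also fails if it takes over 58 s, if anything falls off the work surface, if the arm or the gripper's body presses on something with over 40 N, if the wrist force passes 120 N, or if a joint passes its speed limit or range.

## Working session

There is one attempt and no reset: what is moved stays moved. The work goes in short steps, Python scripts to look and compute and a shell command to move; the robot and the scene stay as the last step left them, time stands still between calls to the robot, and variables do not carry over. Pictures are saved under pics/ and viewed, and the job is handed in when it is done.

```bash
ls; mkdir -p pics
python3 - <<'E'
from workcell import manip
import cv2,numpy as np
o=manip.get_obs()
print({k:np.round(v,3).tolist() for k,v in o.items()})
for n in("scene","top"):
    c=manip.camera(n); np.savez(f"pics/{n}0.npz",**c)
    cv2.imwrite(f"pics/{n}0.png",c["pixels"][:,:,::-1]); print(n,c["K"],c["origin"],c["rotation"])
E
```

```text
pics
{'clock': 0.0, 'joint_pos': [1.295, 0.333, -0.065, 1.461, 0.022, 1.35, -0.088], 'joint_velocities': [0.0, -0.002, 0.0, 0.001, 0.0, 0.002, 0.001], 'tau': [0.002, -62.545, 0.05, -39.162, 0.016, 0.01, -0.0], 'position': [0.156, -0.605, 0.248], 'ee_rot': [0.791, -0.612, -0.001, -0.0], 'ft_force': [0.276, -0.239, -0.237], 'torque': [-0.012, 0.048, 0.092], 'grip_width': 0.996}
scene [[394.59762585   0.         317.83943603]
 [  0.         394.59762585 197.18723667]
 [  0.           0.           1.        ]] [ 0.98953482 -0.42472847  0.98680095] [ 0.88927791  0.3460387  -0.10820327 -0.27880831]
top [[515.07608797   0.         313.4217572 ]
 [  0.         515.07608797 202.49157053]
 [  0.           0.           1.        ]] [0.37240021 0.00392134 1.3224477 ] [-0.67689548  0.72771812 -0.07895599  0.07749062]
```

View pics/scene0.png

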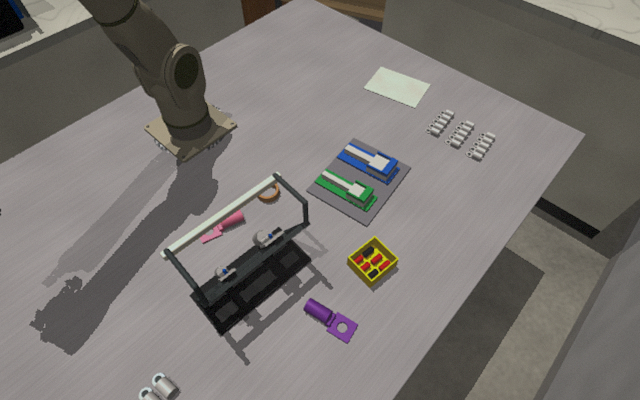

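View pics/top0.png

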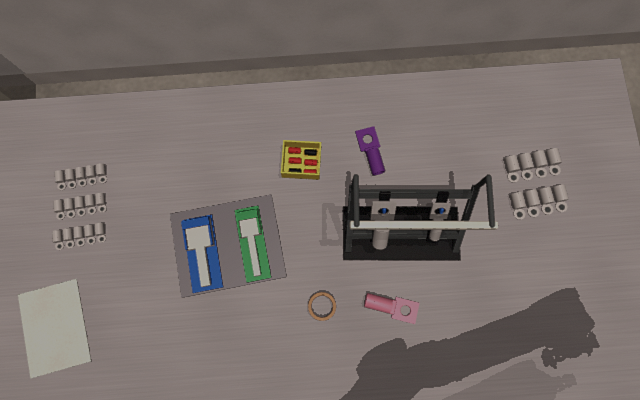

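```bash
cat > h.py <<'E'
import numpy as np,cv2
from scipy.spatial.transform import Rotation as R
def load(n): return dict(np.load(n))
def Rm(c):
    r=np.asarray(c["rotation"]); return R.from_quat(r).as_matrix() if r.size==4 else r
def proj(c,P):
    p=(np.atleast_2d(P)-c["origin"])@Rm(c); q=p@c["K"].T; return q[:,:2]/q[:,2:]
def cloud(c):
    z=c["range_z"]; v,u=np.mgrid[:z.shape[0],:z.shape[1]]
    K=c["K"]; d=np.stack([(u-K[0,2])/K[0,0]*z,(v-K[1,2])/K[1,1]*z,z],-1)
    return d@Rm(c).T+c["origin"]
def plane(c,uv,h):
    uv=np.atleast_2d(uv).astype(float);d=np.c_[uv,np.ones(len(uv))]@np.linalg.inv(c["K"]).T@Rm(c).T
    return c["origin"]+d*((h-c["origin"][2])/d[:,2])[:,None]
E
python3 - <<'E'
from h import *
np.set_printoptions(precision=4,suppress=True)
for n in("scene","top"):
    c=load(f"pics/{n}0.npz");P=cloud(c)
    print(n,Rm(c))
    print(proj(c,[[0,0,0],[.156,-.605,.248],[.5,0,0],[.5,.3,0],[.5,-.3,0]]))
    pts={"scene":[(340,185),(360,160),(375,255),(268,240),(225,272),(165,250),(275,180)],"top":[(200,250),(198,237),(250,230),(300,160),(380,236),(360,225),(490,225),(322,306),(410,250),(437,230)]}[n]
    for u,v in pts: print((u,v),P[v,u],c["pixels"][v,u])
E
```

```text
scene [[ 0.7371  0.5551 -0.3854]
 [ 0.6758 -0.605   0.421 ]
 [ 0.0005 -0.5708 -0.8211]]
[[190.3247 127.2035]
 [-23.3135 228.7021]
 [292.9408 208.7462]
 [356.6987 152.7017]
 [213.866  278.2545]]
(340, 185) [0.5601 0.1432 0.0314] [82 77 74]
(360, 160) [0.5376 0.268  0.0207] [85 83 78]
(375, 255) [0.7747 0.0437 0.0018] [193 186  28]
(268, 240) [ 0.5947 -0.1698  0.1531] [121 118 112]
(225, 272) [ 0.5951 -0.2967  0.1786] [17 40 81]
(165, 250) [ 0.5336 -0.3649  0.3007] [62 67 67]
(275, 180) [ 0.5598 -0.0965  0.2879] [82 78 71]
top [[-0.0716 -0.9729  0.2197]
 [-0.9974  0.0712 -0.01  ]
 [-0.0059 -0.2198 -0.9755]]
[[329.7796 480.7433]
 [635.3369 408.8906]
 [314.4244 267.4653]
 [197.2355 275.9743]
 [431.0807 258.9951]]
(200, 250) [0.5609 0.2836 0.0361] [168 164 154]
(198, 237) [0.5945 0.2881 0.0347] [168 162 154]
(250, 230) [0.6031 0.1563 0.033 ] [168 164 155]
(300, 160) [0.7834 0.0177 0.0189] [150  36  33]
(380, 236) [ 0.5484 -0.1567  0.1377] [117 108 102]
(360, 225) [ 0.5501 -0.0972  0.2963] [171 170 166]
(490, 225) [ 0.5309 -0.3584  0.2972] [37 36 36]
(322, 306) [ 0.4023 -0.0121 -0.0048] [136 125 122]
(410, 250) [ 0.5251 -0.2457  0.0158] [32 30 30]
(437, 230) [ 0.553  -0.2907  0.1362] [128 117 112]
```

Run:
```python
from h import *
c=load("pics/top0.npz");p=c["pixels"][:,:,::-1]
a=cv2.resize(p[170:270,325:505],None,fx=4.4,fy=4.4,interpolation=cv2.INTER_CUBIC);cv2.imwrite("pics/t_rack.png",a)
a=cv2.resize(p[185:305,160:295],None,fx=4.9,fy=4.9,interpolation=cv2.INTER_CUBIC);cv2.imwrite("pics/t_nest.png",a)
c=load("pics/scene0.npz");p=c["pixels"][:,:,::-1]
a=cv2.resize(p[165:335,155:325],None,fx=3.5,fy=3.5,interpolation=cv2.INTER_CUBIC);cv2.imwrite("pics/s_rack.png",a)
```

```text
(no output)
```

View pics/t_rack.png

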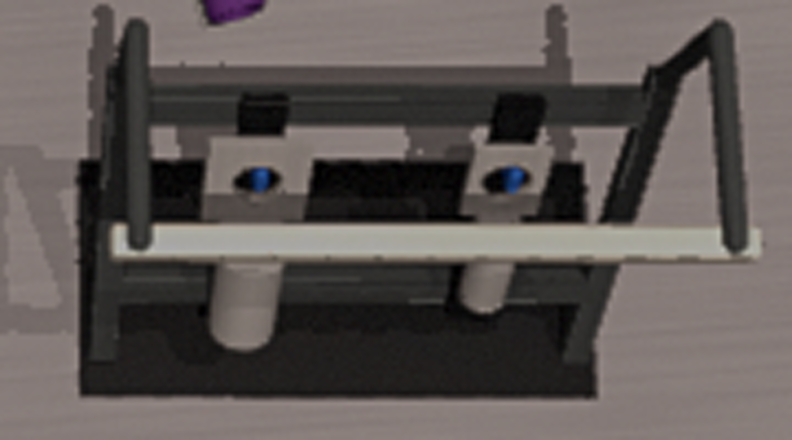

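View pics/s_rack.png

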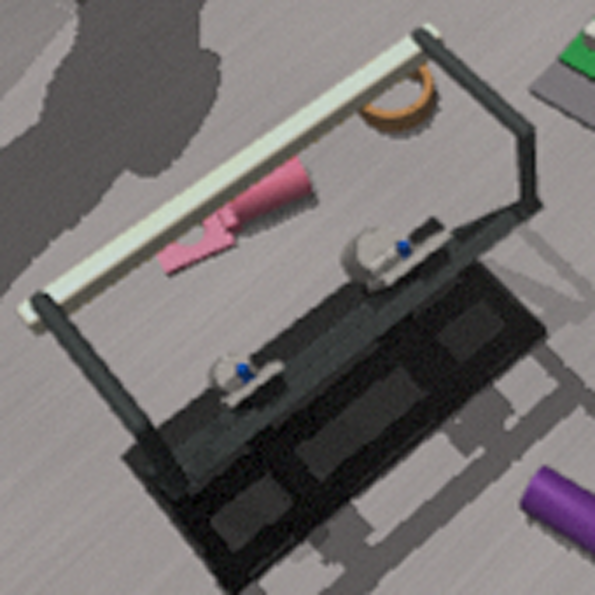

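View pics/t_nest.png

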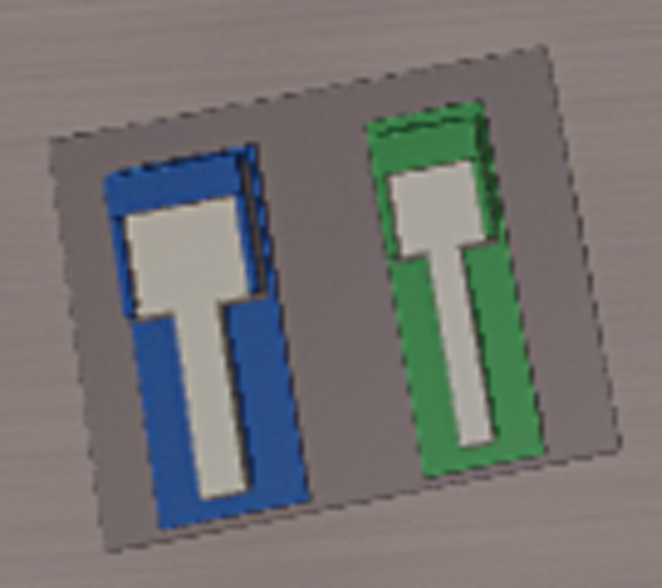

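Run:
```python
from h import *
np.set_printoptions(precision=4,suppress=True)
t=load("pics/top0.npz");s=load("pics/scene0.npz")
# rack base
f=lambda u,v:(325+(u+.5)/4.4-.5,170+(v+.5)/4.4-.5)
B=plane(t,[f(80,396),f(597,398),f(585,160),f(80,160)],.010);print("base top FL FR BR BL\n",B)
print("dims",np.linalg.norm(B[0]-B[1]),np.linalg.norm(B[0]-B[3]),"yaw",np.degrees(np.arctan2(*( (B[0]-B[1])[[1,0]])))-90)
# scene corners
g=lambda u,v:(155+(u+.5)/3.5-.5,165+(v+.5)/3.5-.5)
S=plane(s,[g(546,333),g(232,594),g(122,455)],.010);print("scene BL?,BR,FR",S, np.linalg.norm(S[0]-S[1]),np.linalg.norm(S[2]-S[1]))
# lamp
L=plane(t,[f(112,225),f(112,257),f(760,228),f(760,261)],.295);print("lamp top",L,np.linalg.norm(L[0]-L[2]),L.mean(0))
L=plane(s,[g(18,305),g(432,25)],.295);print("lamp scene",L,np.linalg.norm(L[0]-L[1]))
for n,c,roi in(("top",t,(170,270,325,505)),("scene",s,(165,335,155,325))):
    h=cv2.cvtColor(c["pixels"],cv2.COLOR_RGB2HSV);m=cv2.inRange(h,(100,120,50),(125,255,255))
    k=np.zeros_like(m);k[roi[0]:roi[1],roi[2]:roi[3]]=1;m*=k
    N,l,st,ce=cv2.connectedComponentsWithStats(m)
    P=cloud(c)
    for i in range(1,N):
        if st[i,4]>4: print(n,st[i],ce[i],np.median(P[l==i],0))
    # nests
    for nm,lo,hi in(("blue",(100,120,50),(125,255,255)),("green",(50,100,50),(80,255,255))):
        m=cv2.inRange(h,lo,hi);N,l,st,ce=cv2.connectedComponentsWithStats(m);i=1+st[1:,4].argmax();print(n,nm,st[i],ce[i])
```

```text
base top FL FR BR BL
 [[ 0.5137 -0.0735  0.01  ]
 [ 0.491  -0.3714  0.01  ]
 [ 0.6313 -0.3832  0.01  ]
 [ 0.6531 -0.0853  0.01  ]]
dims 0.29876061279754773 0.13985815057470746 yaw -4.366288691459417
scene BL?,BR,FR [[ 0.6565 -0.0897  0.01  ]
 [ 0.6318 -0.3819  0.01  ]
 [ 0.4941 -0.3722  0.01  ]] 0.29325191552565 0.13799676792031798
lamp top [[ 0.5605 -0.078   0.295 ]
 [ 0.5456 -0.0767  0.295 ]
 [ 0.5374 -0.375   0.295 ]
 [ 0.5222 -0.3727  0.295 ]] 0.2978924069056346 [ 0.5414 -0.2256  0.295 ]
lamp scene [[ 0.5255 -0.3736  0.295 ]
 [ 0.5526 -0.0792  0.295 ]] 0.29563755214919357
top [382 208   4   5  18] [383.6667 210.    ] [ 0.5999 -0.1649  0.1847]
top [440 208   4   6  19] [441.3158 210.1579] [ 0.5903 -0.2943  0.1829]
top blue [ 181  215   42   78 1236] [202.8495 256.1545]
top green [ 235  206   36   76 1076] [252.8541 245.5846]
scene [269 234   3   4  11] [270.0909 235.3636] [ 0.6031 -0.1676  0.1853]
scene [223 269   5   5  15] [224.4667 270.9333] [ 0.5935 -0.2966  0.1825]
scene blue [337 149  63  36 544] [371.4062 165.3346]
scene green [315 175  63  36 555] [349.5604 192.3982]
```

Run:
```python
from h import *
np.set_printoptions(precision=4,suppress=True)
t=load("pics/top0.npz");s=load("pics/scene0.npz")
yaw=np.radians(-4.5);Rz=R.from_euler('z',yaw).as_matrix()
O=np.array([.532,-.2252,0])
def ray(c,uv): 
    d=Rm(c)@np.linalg.inv(c["K"])@[*uv,1];return c["origin"],d/np.linalg.norm(d)
for a,b in(((383.67,210),(270.1,235.4)),((441.3,210.2),(224.5,270.9))):
    o1,d1=ray(t,a);o2,d2=ray(s,b)
    M=np.c_[d1,-d2];x=np.linalg.lstsq(M,o2-o1,rcond=None)[0]
    p=(o1+d1*x[0]+o2+d2*x[1])/2;print("tip",p,"gap",np.linalg.norm(o1+d1*x[0]-o2-d2*x[1]),"rack",(p-O)@Rz)
up=np.array([.5,0,.866]);out=np.array([-.866,0,.5])
P=(cloud(t)-O)@Rz
g=cv2.cvtColor(t["pixels"],cv2.COLOR_RGB2GRAY)
for v in range(200,254,3):
    r=[]
    for u0,u1 in((365,402),):
        m=[u for u in range(u0,u1) if g[v,u]>75 and abs(P[v,u,1]-.065)<.04 and .06<P[v,u,2]<.22]
        if m:
            q=P[v,m];print(v,m[0],m[-1],"y",q[:,1].min(),q[:,1].max(),"up",np.median(q@up),"out max/med",(q@out).max(),np.median(q@out))
```

```text
tip [ 0.6011 -0.1656  0.1777] gap 0.00014135270478647907 rack [0.0642 0.0648 0.1777]
tip [ 0.5914 -0.2957  0.1771] gap 0.00046388239322746224 rack [ 0.0647 -0.0656  0.1771]
203 372 396 y 0.038503490507690266 0.091821582868278 up 0.20341570675617215 out max/med 0.030353231533321548 0.027604277087600243
206 372 395 y 0.039622123523500356 0.09151525137515461 up 0.19307473305302447 out max/med 0.029863826170195396 0.027377777159044887
209 372 395 y 0.038880153092338575 0.090590163683943 up 0.18305697750581898 out max/med 0.03630074132138506 0.027363967275374428
212 371 394 y 0.03892671695780762 0.09199817096022705 up 0.17290797841644345 out max/med 0.029174765102436155 0.02778240920208142
215 378 389 y 0.04990186985954227 0.07479992853779269 up 0.16226428312019572 out max/med 0.029374006867670638 0.02738817936601133
218 371 393 y 0.039229998252880025 0.09054894180757553 up 0.15123565898774874 out max/med 0.029298659590318986 0.027091330223275416
230 375 389 y 0.04782989107241125 0.08084308815530732 up 0.13543488750239155 out max/med 0.05274248200088647 0.05009418582194554
233 375 388 y 0.0497122202000335 0.08008097584172985 up 0.13015910018664995 out max/med 0.058630218504613425 0.05480052897282664
236 374 387 y 0.051570333913418545 0.0809714043784235 up 0.11940249627076413 out max/med 0.05941185098642486 0.05506800408448055
239 374 387 y 0.049901104645405675 0.0799374962093881 up 0.1071276437377806 out max/med 0.059093312673897724 0.054244652035540825
242 373 386 y 0.0513495704591079 0.08135305784308744 up 0.09604263235373006 out max/med 0.05786863538566245 0.054416490197133224
245 373 386 y 0.050280449444677175 0.0809161496327249 up 0.0846830874276017 out max/med 0.05736694352361526 0.054527120408066176
248 376 383 y 0.05716555577464699 0.0738737408790916 up 0.07274642652743663 out max/med 0.05814278205209917 0.05429863121654727
```

Run:
```python
from h import *
np.set_printoptions(precision=4,suppress=True)
t=load("pics/top0.npz");s=load("pics/scene0.npz")
f=lambda u,v:(160+(u+.5)/4.9-.5,185+(v+.5)/4.9-.5)
# board corners z=.008
b=plane(t,[f(50,138),f(545,46),f(622,450),f(106,551)],.008);print("board",b,np.linalg.norm(b[0]-b[1]),np.linalg.norm(b[0]-b[3]),b.mean(0))
n=plane(t,[f(160,530),f(310,502)],.016);print("open end base",n,np.linalg.norm(n[0]-n[1]),n.mean(0))
r=plane(t,[f(202,501),f(246,492),f(176,312),f(222,303)],.036);print("rib",r,np.linalg.norm(r[0]-r[1]),(r[0]+r[1])/2,(r[2]+r[3])/2)
p=plane(t,[f(135,320),f(252,296),f(124,218),f(237,198)],.036);print("pad front l,r / far l r",p,np.linalg.norm(p[0]-p[1]))
l=plane(t,[f(112,217),f(240,196),f(106,174),f(257,145)],.050);print("lip",l,np.linalg.norm(l[0]-l[2]))
def yw(d): return np.degrees(np.arctan2(d[1],d[0]))
print("yaws board x",yw(b[0]-b[3]),yw(b[1]-b[2]),"rib",yw((r[2]+r[3]-r[0]-r[1])),"front",yw(n[0]-n[1])-90, "boardy",yw(b[0]-b[1])-90,yw(b[3]-b[2])-90)
P=cloud(t)
for uv in((200,240),(205,262),(208,280)): print(np.median(P[uv[1]-2:uv[1]+3,uv[0]-2:uv[0]+3].reshape(-1,3),0))
c=s["pixels"][130:230,300:420,::-1];cv2.imwrite("pics/s_nest.png",cv2.resize(c,None,fx=6,fy=6,interpolation=cv2.INTER_CUBIC))
```

```text
board [[0.6683 0.3661 0.008 ]
 [0.6994 0.1004 0.008 ]
 [0.4817 0.0722 0.008 ]
 [0.4494 0.3396 0.008 ]] 0.26746570852564033 0.22049547737873948 [0.5747 0.2195 0.008 ]
open end base [[0.4575 0.3098 0.016 ]
 [0.4662 0.2328 0.016 ]] 0.0775044559552648 [0.4619 0.2713 0.016 ]
rib [[0.4692 0.2837 0.036 ]
 [0.4721 0.2614 0.036 ]
 [0.566  0.2947 0.036 ]
 [0.569  0.271  0.036 ]] 0.022479492872516164 [0.4706 0.2725 0.036 ] [0.5675 0.2829 0.036 ]
pad front l,r / far l r [[0.5634 0.3158 0.036 ]
 [0.5715 0.2556 0.036 ]
 [0.6169 0.3205 0.036 ]
 [0.6232 0.2619 0.036 ]] 0.06077184172539953
lip [[0.6152 0.3232 0.05  ]
 [0.6214 0.2575 0.05  ]
 [0.6379 0.3259 0.05  ]
 [0.6474 0.2481 0.05  ]] 0.022803499771761968
yaws board x 6.896864331234056 7.393886955709455 rib 6.102462258277517 front 6.391280815112822 boardy 6.671422641545448 6.8865908120601205
[0.5865 0.2829 0.0356]
[0.5301 0.2722 0.0339]
[0.4848 0.2658 0.0335]
```

View pics/s_nest.png

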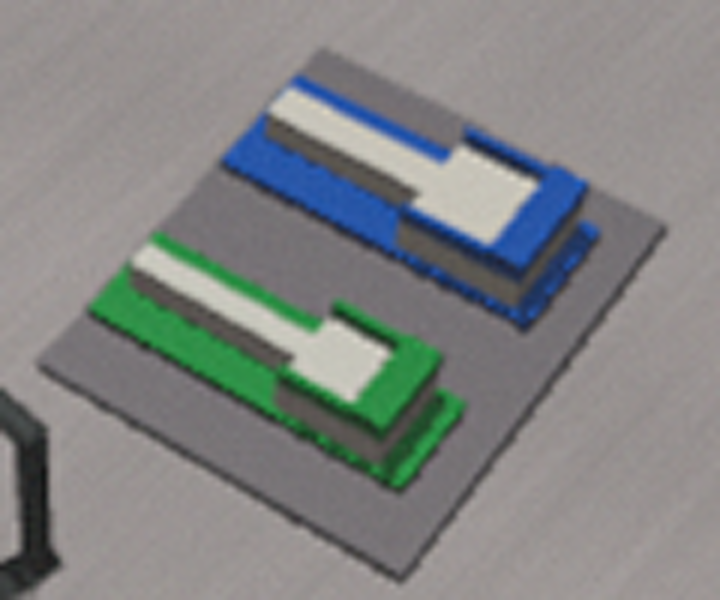

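Run:
```python
from h import *
np.set_printoptions(precision=4,suppress=True)
t=load("pics/top0.npz");s=load("pics/scene0.npz")
Rz=R.from_euler('z',-4.5,degrees=True).as_matrix();O=np.array([.532,-.2252,0])
up=np.array([.5,0,.866]);out=np.array([-.866,0,.5])
def hit(c,uv,d):
    r=Rm(c)@np.linalg.inv(c["K"])@[*uv,1];r=Rz.T@r;o=Rz.T@(c["origin"]-O)
    p=o+r*(d-o@out)/(r@out);return np.array([p@up,p[1]])
f=lambda u,v:(325+(u+.5)/4.4-.5,170+(v+.5)/4.4-.5)
g=lambda u,v:(155+(u+.5)/3.5-.5,165+(v+.5)/3.5-.5)
for n,uv,d in(("noseL",(209,136),.0274),("noseR",(314,139),.0274),("rearpalm?",(256,222),.0274),("hole top",(257,166),.0274),("hole bot",(257,194),.0274),("mouth",(243,350),.0574),("barL",(212,330),.039),("barR",(275,330),.039)):
    print(n,hit(t,f(*uv),d))
for n,uv,d in(("noseL?",(447,222),.0274),("noseR",(388,284),.0274),("mouth",(360,283),.039),):
    print(n,hit(s,g(*uv),d))
```

```text
noseL [0.2111 0.0928]
noseR [0.2093 0.0391]
rearpalm? [0.1443 0.0623]
hole top [0.1886 0.0661]
hole bot [0.1667 0.064 ]
mouth [0.0722 0.0649]
barL [0.0662 0.08  ]
barR [0.0665 0.0453]
noseL? [0.1539 0.1085]
noseR [0.2811 0.0199]
mouth [0.2985 0.0033]
```

```bash
cat > st.py <<'E'
from h import *
from workcell import manip
np.set_printoptions(precision=4,suppress=True)
o=manip.get_obs();M=R.from_quat(o["ee_rot"]).as_matrix()
print("t",o["clock"],"p",np.array(o["position"]),"zt",M[:,2],"xt",M[:,0],"q",np.array(o["joint_pos"]),"F",np.array(o["ft_force"]),"w",o["grip_width"])
E
python3 -m pendant '[[[2,3,0],[0,0,-3.2],0],[[2,3,0],[0,0,-3.2],0],[[2.5,3.5,0],[0,0,-3.2],0],[[2.5,3.5,0],[0,0,-3.2],0],[[2.5,3.5,0],[0,0,-3.2],0],[[2.5,3.5,0],[0,0,-3],0],[[2.5,3.5,0],[0,0,0],0],[[2.5,3.5,0],[0,0,0],0],[[2,3,0],[0,0,0],0]]'; python3 st.py
```

```text
clock: 1.23
position: [0.368, -0.2951, 0.2438]
ee_rot: [-0.673, 0.74, 0.003, 0.001]
ft_force: [-1.0, 0.5, 0.8]
grip_width: 1.0
t 1.225 p [ 0.368  -0.2951  0.2438] zt [-0.0033  0.0059 -1.    ] xt [-0.0951 -0.9955 -0.0056] q [ 0.9032  0.0185 -0.3237  1.8359  0.0029  1.2941 -1.0873] F [-0.9718  0.4727  0.7637] w 1.000024066703137
```

```bash
python3 -m pendant '[[[1,2,0],[0,-6,0],0],[[1,2,0],[0,-6,0],0],[[1,2,0],[0,-6,0],0],[[1,2,0],[0,-6,0],0],[[1,2,0],[0,-6,0],0]]'; python3 st.py
```

```text
clock: 1.85
position: [0.4213, -0.1896, 0.2431]
ee_rot: [-0.651, 0.711, -0.176, 0.197]
ft_force: [0.5, 1.0, -0.4]
grip_width: 0.999
t 1.85 p [ 0.4213 -0.1896  0.2431] zt [ 0.5093  0.0071 -0.8605] xt [-0.074  -0.9959 -0.052 ] q [ 0.8508 -0.3245 -0.2859  2.2206 -0.5104  0.8312 -0.8291] F [ 0.5242  1.0374 -0.3731] w 0.9993929779216368
```

```bash
python3 -m pendant '[[[1.2,0.8,-1.7],[0,-4,0],0],[[1.2,0.8,-1.7],[0,-4,0],0],[[1.2,0.8,-1.7],[0,-4,0],0],[[1.2,0.8,-1.7],[0,-4,0],0]]'; python3 st.py
```

```text
clock: 2.35
position: [0.4691, -0.1578, 0.1874]
ee_rot: [-0.629, 0.677, -0.254, 0.284]
ft_force: [-0.3, 0.2, 0.1]
grip_width: 0.999
t 2.35 p [ 0.4691 -0.1578  0.1874] zt [ 0.7045  0.0143 -0.7096] xt [-0.0464 -0.9967 -0.0662] q [ 0.8553 -0.2636 -0.3712  2.4147 -1.0967  0.4831 -0.3042] F [-0.2898  0.2103  0.1495] w 0.9993722651162673
```

```bash
python3 -m pendant '[[[1.5,0,-0.8],[0,0,0],0],[[1.5,0,-0.8],[0,0,0],0]]'; python3 st.py
```

```text
clock: 2.6
position: [0.4985, -0.1593, 0.1703]
ee_rot: [-0.628, 0.679, -0.254, 0.284]
ft_force: [-0.5, -1.7, -0.1]
grip_width: 0.998
t 2.6 p [ 0.4985 -0.1593  0.1703] zt [ 0.7042  0.0111 -0.7099] xt [-0.0506 -0.9966 -0.0657] q [ 0.8285 -0.1591 -0.3998  2.3792 -1.1544  0.3915 -0.254 ] F [-0.5    -1.6598 -0.1296] w 0.9977121861989595
```

```bash
cat > go.py <<'E'
import sys
from h import *
from workcell import manip
np.set_printoptions(precision=3,suppress=True)
# usage: go.py x y z yaw(deg of world heading) tilt(deg from straight down, forward +)
x,y,z,yaw,til=map(float,sys.argv[1:6])
Y=np.radians(yaw);T=np.radians(til)
xt=np.array([np.sin(Y),-np.cos(Y),0]);zt=np.array([np.sin(T)*np.cos(Y),np.sin(T)*np.sin(Y),-np.cos(T)])
M=np.c_[xt,np.cross(zt,xt),zt]
o=manip.get_obs();C=R.from_quat(o["ee_rot"])
print("shift cm",(np.array([x,y,z])-o["position"])*100,"rotvec deg",np.degrees((R.from_matrix(M)*C.inv()).as_rotvec()))
print("q",np.array(o["joint_pos"]),"F",np.array(o["ft_force"]),"T",np.array(o["torque"]),"p",np.array(o["position"]),"w",round(o["grip_width"],3),"t",o["clock"])
E
python3 go.py .5185 -.1575 .1535 -4.5 45
```

```text
shift cm [ 1.995  0.177 -1.683] rotvec deg [-3.785 -0.106 -1.606]
q [ 0.829 -0.159 -0.4    2.379 -1.154  0.391 -0.254] F [-0.5  -1.66 -0.13] T [-0.058  0.777 -0.012] p [ 0.499 -0.159  0.17 ] w 0.998 t 2.6
```

```bash
python3 -m pendant '[[[1,0.1,-0.8],[-1.9,0,-0.8],0],[[1,0.1,-0.8],[-1.9,0,-0.8],0]]'; python3 go.py .5634 -.1623 .1245 -4.5 45
```

```text
clock: 2.85
position: [0.5189, -0.1579, 0.1533]
ee_rot: [-0.627, 0.679, -0.281, 0.258]
ft_force: [0.8, -0.8, 0.1]
grip_width: 1.001
shift cm [ 4.451 -0.437 -2.878] rotvec deg [ 0.07  -0.151  0.131]
q [ 0.777 -0.103 -0.449  2.378 -1.193  0.222 -0.239] F [ 0.77  -0.783  0.081] T [-0.029  0.763 -0.   ] p [ 0.519 -0.158  0.153] w 1.001 t 2.85
```

```bash
python3 -m pendant '[[[1,-0.1,-0.6],[0,0,0],0],[[1,-0.1,-0.6],[0,0,0],0]]'; python3 go.py .5634 -.1623 .1245 -4.5 45
```

```text
clock: 3.1
position: [0.5349, -0.1602, 0.1432]
ee_rot: [-0.626, 0.68, -0.281, 0.258]
ft_force: [0.1, -0.5, -0.6]
grip_width: 1.002
shift cm [ 2.853 -0.214 -1.869] rotvec deg [ 0.013 -0.132  0.21 ]
q [ 0.551 -0.048 -0.248  2.362 -1.254  0.172 -0.171] F [ 0.108 -0.519 -0.643] T [ 0.105  0.745 -0.036] p [ 0.535 -0.16   0.143] w 1.002 t 3.1
```

```bash
python3 -m pendant '[[[0.6,-0.05,-0.4],[0,0,0],0],[[0.6,-0.05,-0.4],[0,0,0],0]]'; python3 go.py .5634 -.1623 .1245 -4.5 45
python3 - <<'E'
from h import *
from workcell import manip
c=manip.camera("top");np.savez("pics/top1.npz",**c);a=c["pixels"][170:290,325:505,::-1];cv2.imwrite("pics/t1.png",cv2.resize(a,None,fx=4.4,fy=4.4,interpolation=cv2.INTER_CUBIC))
c=manip.camera("scene");np.savez("pics/scene1.npz",**c);a=c["pixels"][100:320,120:340,::-1];cv2.imwrite("pics/s1.png",cv2.resize(a,None,fx=2.7,fy=2.7,interpolation=cv2.INTER_CUBIC))
E
```

```text
clock: 3.35
position: [0.547, -0.1603, 0.1368]
ee_rot: [-0.627, 0.681, -0.279, 0.256]
ft_force: [0.3, 0.1, -0.3]
grip_width: 1.001
shift cm [ 1.637 -0.205 -1.226] rotvec deg [ 0.007 -0.506  0.179]
q [ 0.441 -0.013 -0.154  2.342 -1.267  0.152 -0.16 ] F [ 0.314  0.149 -0.326] T [0.069 0.721 0.018] p [ 0.547 -0.16   0.137] w 1.001 t 3.35
```

View pics/t1.png

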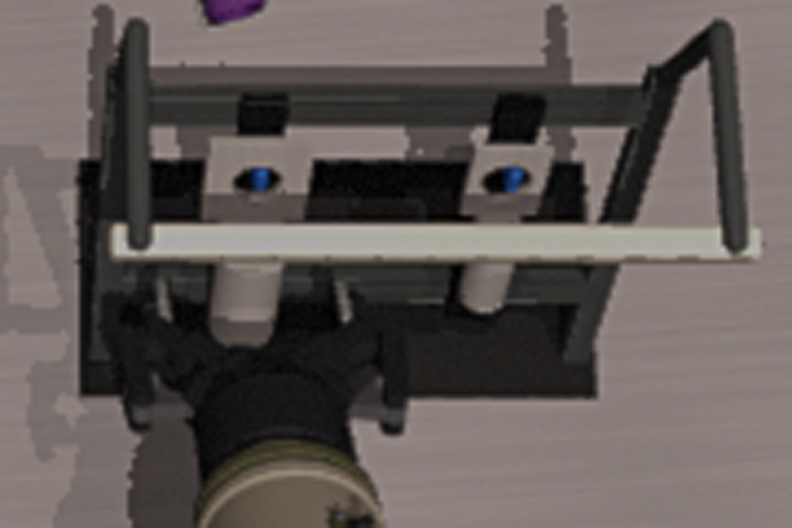

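View pics/s1.png

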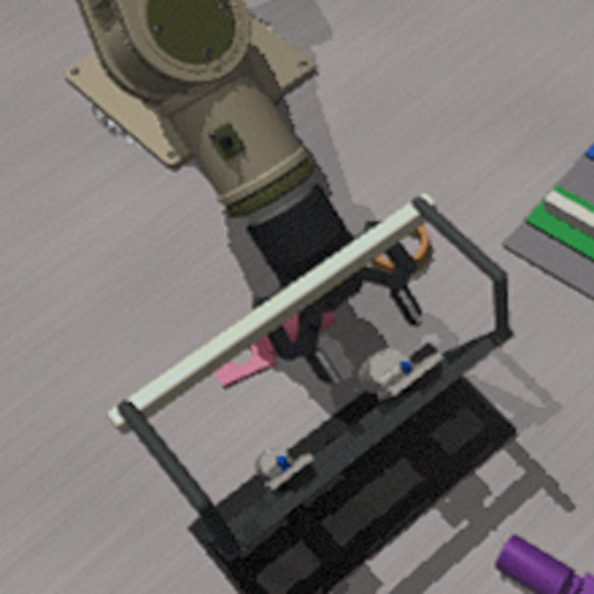

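Run:
```python
from h import *
np.set_printoptions(precision=4,suppress=True)
c=load("pics/top1.npz");P=cloud(c);g=cv2.cvtColor(c["pixels"],cv2.COLOR_RGB2GRAY)
Rz=R.from_euler('z',-4.5,degrees=True).as_matrix();O=np.array([.532,-.2252,0])
for v in (234,236,238,240,242):
    print(v,"gray",g[v,355:412].tolist())
for v in (234,236,238,240):
  for u in list(range(360,366))+list(range(374,390,3))+list(range(400,407)):
    q=(P[v,u]-O)@Rz
    if q[2]>.07: print(v,u,q)
```

```text
234 gray [49, 30, 29, 25, 32, 57, 85, 68, 35, 50, 51, 50, 45, 45, 48, 47, 42, 20, 45, 76, 88, 97, 101, 105, 110, 112, 114, 116, 114, 113, 113, 109, 101, 84, 49, 46, 51, 49, 50, 51, 50, 29, 24, 25, 21, 25, 73, 84, 60, 42, 41, 44, 41, 41, 42, 39, 42]
236 gray [29, 20, 21, 15, 20, 44, 86, 84, 33, 39, 47, 45, 43, 46, 45, 44, 42, 25, 55, 82, 91, 98, 101, 108, 110, 113, 115, 116, 114, 112, 111, 106, 100, 67, 42, 42, 36, 44, 44, 43, 34, 27, 26, 25, 18, 15, 55, 88, 84, 27, 22, 38, 48, 48, 46, 45, 45]
238 gray [19, 21, 18, 20, 19, 40, 102, 99, 50, 16, 17, 21, 18, 28, 36, 36, 30, 29, 69, 83, 94, 100, 103, 108, 112, 113, 114, 114, 114, 112, 109, 102, 93, 37, 17, 15, 17, 23, 16, 19, 21, 20, 18, 17, 11, 6, 37, 93, 101, 66, 24, 24, 24, 37, 38, 37, 34]
240 gray [6, 9, 22, 27, 21, 31, 80, 100, 64, 14, 6, 8, 10, 10, 3, 4, 11, 32, 77, 90, 98, 104, 114, 119, 122, 125, 126, 126, 125, 122, 120, 113, 85, 22, 6, 11, 7, 9, 10, 9, 13, 6, 14, 6, 3, 6, 21, 66, 99, 80, 26, 22, 22, 22, 21, 27, 19]
242 gray [6, 8, 10, 18, 19, 21, 30, 52, 77, 28, 1, 11, 3, 8, 6, 13, 10, 35, 61, 64, 67, 79, 114, 121, 125, 128, 128,
[... 1467 characters left out ...]
0037 0.024  0.1558]
238 402 [0.0032 0.0223 0.1592]
238 403 [0.0035 0.0197 0.1576]
238 404 [0.0051 0.0156 0.147 ]
238 405 [0.0045 0.014  0.151 ]
238 406 [0.0047 0.0116 0.1501]
240 360 [-0.0024  0.1181  0.1619]
240 361 [-0.0025  0.1159  0.1628]
240 362 [-0.0022  0.1135  0.1608]
240 363 [-0.0025  0.1114  0.1632]
240 374 [0.0067 0.0798 0.103 ]
240 377 [0.0049 0.0741 0.1152]
240 380 [0.0039 0.0678 0.122 ]
240 383 [0.0046 0.0603 0.118 ]
240 386 [0.0057 0.0522 0.1108]
240 400 [0.001  0.0243 0.143 ]
240 401 [-0.0011  0.0243  0.1572]
240 402 [-0.0024  0.0235  0.1661]
240 403 [-0.002   0.0208  0.1634]
240 404 [-0.002   0.0186  0.1634]
240 405 [-0.0005  0.0146  0.1534]
240 406 [-0.0007  0.0126  0.1549]
```

```bash
python3 -m pendant '[[[0.6,-0.05,-0.4],[0,1.2,0],0],[[0.6,-0.05,-0.4],[0,1.2,0],0],[[0.3,-0.05,-0.3],[0,1.2,0],0]]'; python3 go.py .5629 -.1615 .125 -4.5 41
```

```text
clock: 3.82
position: [0.5612, -0.1616, 0.1251]
ee_rot: [-0.636, 0.689, -0.258, 0.234]
ft_force: [-0.6, 0.3, 0.1]
grip_width: 0.998
shift cm [ 0.166  0.009 -0.008] rotvec deg [ 0.278 -0.269  0.198]
q [ 0.404  0.043 -0.138  2.278 -0.76   0.162 -0.67 ] F [-0.592  0.338  0.082] T [0.073 0.712 0.018] p [ 0.561 -0.162  0.125] w 0.998 t 3.825
```

```bash
python3 -m pendant '[[[0.15,0,0],[0,0,0],80],[[0,0,0],[0,0,0],160],[[0,0,0],[0,0,0],255],[[0,0,0],[0,0,0],255],[[0,0,0],[0,0,0],255],[[0,0,0],[0,0,0],255]]' 60; python3 go.py .5629 -.1615 .125 -4.5 41
python3 - <<'E'
from h import *
from workcell import manip
c=manip.camera("top");np.savez("pics/top2.npz",**c);a=c["pixels"][170:290,325:505,::-1];cv2.imwrite("pics/t2.png",cv2.resize(a,None,fx=4.4,fy=4.4,interpolation=cv2.INTER_CUBIC))
E
```

```text
clock: 4.58
position: [0.5618, -0.1618, 0.1252]
ee_rot: [-0.635, 0.689, -0.258, 0.234]
ft_force: [2.1, -0.4, -1.3]
grip_width: 0.39
shift cm [ 0.109  0.028 -0.025] rotvec deg [ 0.257 -0.214  0.229]
q [ 0.403  0.044 -0.136  2.277 -0.765  0.162 -0.666] F [ 2.108 -0.429 -1.339] T [0.026 0.637 0.006] p [ 0.562 -0.162  0.125] w 0.39 t 4.575
```

View pics/t2.png

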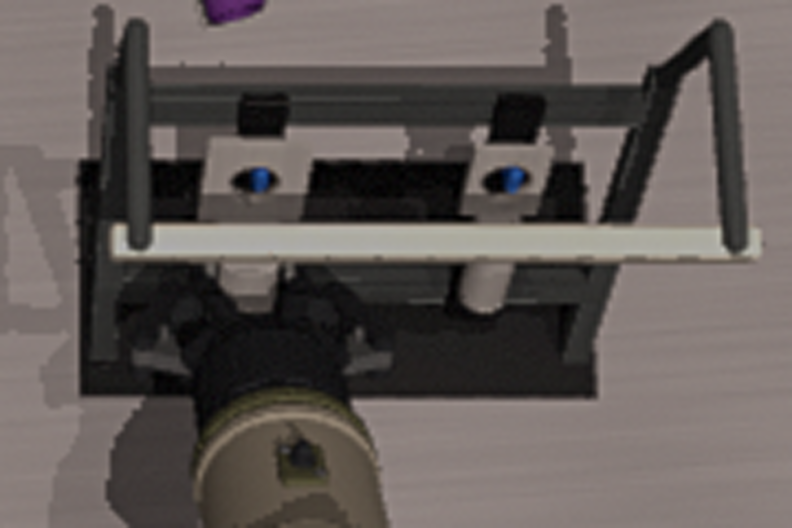

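```bash
python3 -m pendant '[[[0.22,-0.02,0.38],[0,0,0],255],[[0.22,-0.02,0.38],[0,0,0],255],[[0.21,-0.01,0.37],[0,0,0],255]]'; python3 go.py .5683 -.1623 .1365 -4.5 41
```

```text
clock: 5.0
position: [0.5659, -0.1615, 0.1336]
ee_rot: [-0.636, 0.69, -0.255, 0.233]
ft_force: [0.4, -0.4, -3.8]
grip_width: 0.386
shift cm [ 0.235 -0.08   0.289] rotvec deg [ 0.121 -0.564  0.195]
q [ 0.378  0.035 -0.114  2.259 -0.649  0.187 -0.787] F [ 0.421 -0.382 -3.8  ] T [0.141 1.196 0.028] p [ 0.566 -0.161  0.134] w 0.386 t 5.0
```

```bash
python3 -m pendant '[[[0.23,-0.04,0.32],[0,-0.3,0],255],[[0,0,0],[0,0,0],255]]'; python3 go.py .5683 -.1623 .1365 -4.5 41;  python3 - <<'E'
from h import *
from workcell import manip
c=manip.camera("scene");a=c["pixels"][100:320,120:340,::-1];cv2.imwrite("pics/s3.png",cv2.resize(a,None,fx=2.7,fy=2.7,interpolation=cv2.INTER_CUBIC))
c=manip.camera("top");a=c["pixels"][170:290,325:505,::-1];cv2.imwrite("pics/t3.png",cv2.resize(a,None,fx=4.4,fy=4.4,interpolation=cv2.INTER_CUBIC))
E
```

```text
clock: 5.25
position: [0.568, -0.1617, 0.1365]
ee_rot: [-0.636, 0.689, -0.256, 0.235]
ft_force: [0.3, 0.2, -3.8]
grip_width: 0.393
shift cm [ 0.028 -0.061  0.001] rotvec deg [ 0.099 -0.302  0.173]
q [ 0.379  0.034 -0.115  2.256 -0.654  0.188 -0.783] F [ 0.257  0.232 -3.794] T [ 0.093  1.238 -0.039] p [ 0.568 -0.162  0.136] w 0.393 t 5.25
```

View pics/t3.png

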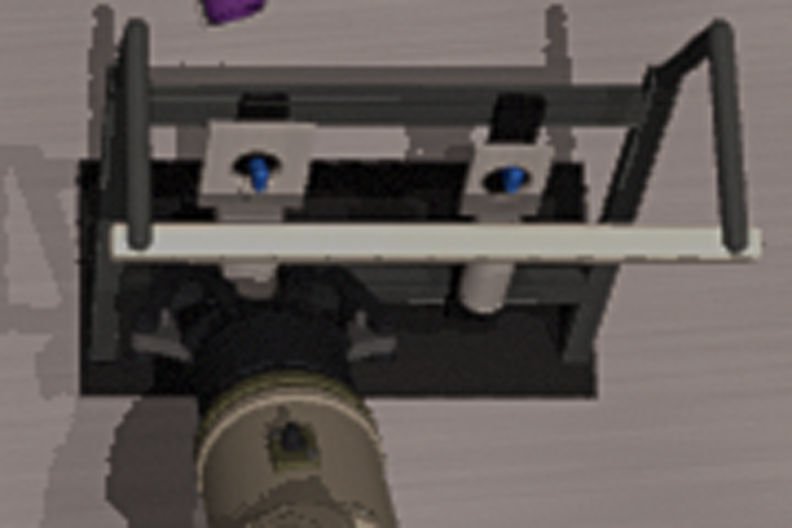

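View pics/s3.png

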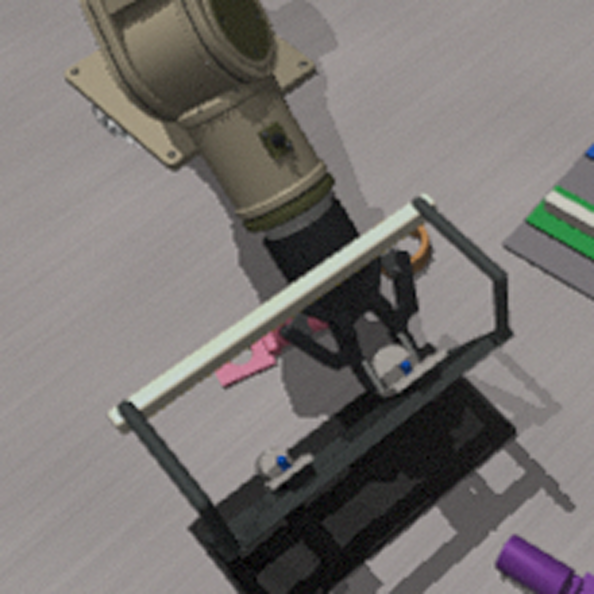

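```bash
python3 -m pendant '[[[-0.35,0.02,0.2],[0,0,0],255],[[-0.35,0.02,0.2],[0,0,0],255]]'; python3 go.py .545 -.160 .1495 -4.5 41
```

```text
clock: 5.6
position: [0.5602, -0.1612, 0.14]
ee_rot: [-0.636, 0.689, -0.256, 0.235]
ft_force: [1.1, -0.3, -3.9]
grip_width: 0.393
shift cm [-1.52   0.116  0.954] rotvec deg [ 0.073 -0.374  0.174]
q [ 0.381  0.011 -0.112  2.269 -0.642  0.2   -0.793] F [ 1.147 -0.334 -3.897] T [ 0.076  1.243 -0.002] p [ 0.56  -0.161  0.14 ] w 0.393 t 5.6
```

```bash
python3 -m pendant '[[[-0.38,0.03,0.24],[0,0,0],255],[[-0.38,0.03,0.24],[0,0,0],255],[[-0.38,0.03,0.24],[0,0,0],255],[[-0.4,0.03,0.24],[0,0,0],255],[[-0.4,0.03,0.24],[0,0,0],255]]'; python3 go.py .545 -.160 .1495 -4.5 41
```

```text
clock: 6.22
position: [0.5392, -0.1596, 0.153]
ee_rot: [-0.636, 0.689, -0.256, 0.235]
ft_force: [-0.1, 0.1, -3.7]
grip_width: 0.392
shift cm [ 0.579 -0.04  -0.353] rotvec deg [ 0.085 -0.358  0.178]
q [ 0.392 -0.059 -0.109  2.303 -0.604  0.238 -0.829] F [-0.123  0.122 -3.674] T [ 0.082  1.199 -0.03 ] p [ 0.539 -0.16   0.153] w 0.392 t 6.225
```

```bash
python3 -m pendant '[[[-1.5,0,0.2],[0,0,0],255],[[-2,0.1,0],[0,0.8,0],255],[[-2,0.1,0],[0,2,0],255],[[-2,0.1,0],[0,4,0],255],[[-2,0.1,0],[0,5,0],255],[[-2,0.1,0],[0,6,0],255]]'; python3 go.py .42 -.15 .155 -4.5 0
```

```text
clock: 6.98
position: [0.4187, -0.1545, 0.1552]
ee_rot: [-0.668, 0.718, -0.152, 0.121]
ft_force: [0.6, 1.6, -5.2]
grip_width: 0.391
shift cm [ 0.134  0.449 -0.019] rotvec deg [ 3.424 22.137 -0.342]
q [ 0.598 -0.227 -0.275  2.302 -0.199  0.68  -1.194] F [ 0.642  1.62  -5.224] T [0.146 0.657 0.049] p [ 0.419 -0.154  0.155] w 0.391 t 6.975
```

```bash
python3 -m pendant '[[[0,1.5,0],[0,3.5,1],255],[[0,3,0],[0,3.5,1],255],[[0,4,0],[0,3.5,1],255],[[0,4,0],[0,3.5,1],255],[[0.5,4,0],[0,3.5,1],255],[[1,4,0],[0,3.5,1],255],[[1,4,0],[0,3.5,1],255],[[1,4,0],[0,3.5,1],255],[[1,4,0],[0,3.5,1],255],[[1,4,0],[0,3.5,1],255]]'; python3 go.py .525 .279 .12 6.6 -19
```

```text
clock: 8.22
position: [0.4762, 0.2165, 0.1602]
ee_rot: [0.739, -0.664, -0.065, 0.093]
ft_force: [0.9, -0.1, -2.5]
grip_width: 0.391
shift cm [ 4.875  6.247 -4.023] rotvec deg [0.898 6.213 0.148]
q [ 0.123  0.445 -0.763  1.629  0.22   1.402 -2.145] F [ 0.902 -0.146 -2.454] T [ 0.088 -0.415 -0.039] p [0.476 0.217 0.16 ] w 0.391 t 8.225
```

```bash
python3 -m pendant '[[[0.8,2,-0.6],[0.3,2,0],255],[[0.8,2,-0.6],[0.3,2,0],255],[[1.3,1.5,-0.6],[0.3,2,0],255],[[0.5,0.7,-0.5],[0,0,0],255],[[0,0,0],[0,0,0],255]]'; python3 go.py .525 .279 .12 6.6 -19;python3 - <<'E'
from h import *
from workcell import manip
c=manip.camera("scene");np.savez("pics/scene4.npz",**c);a=c["pixels"][110:250,280:440,::-1];cv2.imwrite("pics/s4.png",cv2.resize(a,None,fx=4,fy=4,interpolation=cv2.INTER_CUBIC))
c=manip.camera("top");np.savez("pics/top4.npz",**c);a=c["pixels"][185:305,160:295,::-1];cv2.imwrite("pics/t4.png",cv2.resize(a,None,fx=4.9,fy=4.9,interpolation=cv2.INTER_CUBIC))
E
```

```text
clock: 8.85
position: [0.5131, 0.2836, 0.1355]
ee_rot: [0.736, -0.657, -0.11, 0.121]
ft_force: [1.1, -0.0, -3.2]
grip_width: 0.387
shift cm [ 1.19  -0.465 -1.55 ] rotvec deg [-0.182  0.183  0.143]
q [-0.019  0.665 -0.731  1.402  0.245  1.504 -2.204] F [ 1.097 -0.03  -3.177] T [ 0.038 -0.487  0.038] p [0.513 0.284 0.136] w 0.387 t 8.85
```

View pics/t4.png

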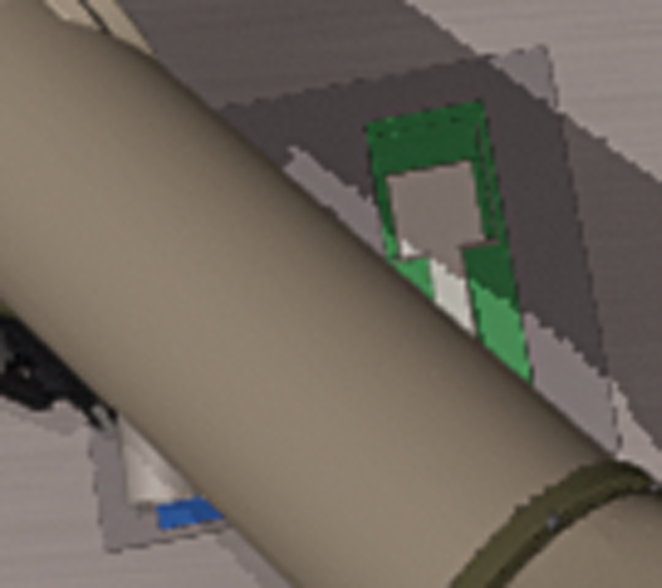

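View pics/s4.png

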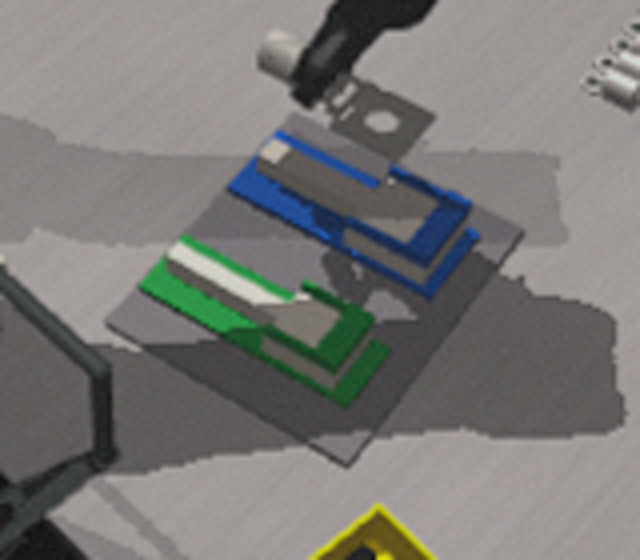

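```bash
cat > lug.py <<'E'
from h import *
import sys
np.set_printoptions(precision=4,suppress=True)
c=load(sys.argv[1]);zmin=float(sys.argv[2])
P=cloud(c);o=np.array([float(a) for a in sys.argv[3:6]])  # tcp
Rz=R.from_euler('z',6.6,degrees=True).as_matrix();Q=(P-o)@Rz
m=(Q[...,0]>.03)&(Q[...,0]<.10)&(abs(Q[...,1])<.035)&(P[...,2]>zmin)
m=cv2.morphologyEx(m.astype(np.uint8),cv2.MORPH_OPEN,np.ones((2,2)))
N,l,st,_=cv2.connectedComponentsWithStats(m);i=1+st[1:,4].argmax();m=l==i
q=Q[m];print("n",len(q))
A=np.c_[q[:,:2],np.ones(len(q))];w=np.ones(len(q),bool)
for _ in range(5):
    k=np.linalg.lstsq(A[w],q[w,2],rcond=None)[0];r=q[:,2]-A@k;w=abs(r)<.004
print("slopes deg x,y",np.degrees(np.arctan(k[:2])),"n",w.sum(),"z at 56",o[2]+k@[.056,0,1],"rms",r[w].std())
mm=m.astype(np.uint8);cs,_=cv2.findContours(mm,cv2.RETR_CCOMP,cv2.CHAIN_APPROX_NONE)
H=lambda uv:(plane(c,uv,o[2]+k@[.056,0,1])-o)@Rz
for ct in cs:
    if len(ct)<8: continue
    rect=cv2.minAreaRect(ct);xy=H(ct[:,0])[:,:2]
    r2=cv2.minAreaRect((xy*1000).astype(np.float32));print("contour",len(ct),"nest-frame rect mm rel TCP",r2)
E
python3 lug.py pics/scene4.npz .09 .5131 .2836 .1355
```

```text
n 477
slopes deg x,y [-12.2808 -11.0999] n 248 z at 56 0.504252422444879 rms 0.0019450251597385845
contour 93 nest-frame rect mm rel TCP ((72.45880126953125, -18.23532485961914), (77.31682586669922, 81.28943634033203), 5.5879034996032715)
```

```bash
sed -i 's/(P\[...,2\]>zmin)/(P[...,2]>zmin)\&(P[...,2]<zmin+.04)/' lug.py; python3 lug.py pics/scene4.npz .10 .5131 .2836 .1355
python3 - <<'E'
from h import *
c=load("pics/scene4.npz");P=cloud(c);np.set_printoptions(precision=4,suppress=True)
# scene crop coords /4 + (280,110)
for u,v in((400,100),(425,125),(395,145),(355,115),(340,130),(360,135)): 
    a=280+u//4;b=110+v//4;print((u,v),P[b,a],c["pixels"][b,a])
E
```

```text
n 236
slopes deg x,y [ 23.383  -42.7655] n 27 z at 56 0.11164441805177718 rms 0.0023324101026937745
contour 54 nest-frame rect mm rel TCP ((58.863929748535156, 2.3018264770507812), (57.93693923950195, 56.99150085449219), 89.8579330444336)
contour 22 nest-frame rect mm rel TCP ((55.12790298461914, 2.3064517974853516), (27.35192108154297, 24.314334869384766), 35.941993713378906)
(400, 100) [0.5667 0.3134 0.1204] [79 77 75]
(425, 125) [0.5959 0.3037 0.123 ] [84 82 81]
(395, 145) [0.5885 0.2755 0.1187] [82 80 80]
(355, 115) [0.5477 0.2795 0.1202] [84 81 79]
(340, 130) [0.5523 0.2591 0.1224] [83 80 78]
(360, 135) [0.5655 0.2661 0.1222] [85 83 82]
```

```bash
sed -i 's/^A=.*/A=np.c_[q[:,:2],np.ones(len(q))];w=abs(q[:,2]-np.median(q[:,2]))<.006/' lug.py; python3 lug.py pics/scene4.npz .10 .5131 .2836 .1355
```

```text
n 236
slopes deg x,y [1.5971 0.3977] n 187 z at 56 0.12073230234387272 rms 0.001741165810029311
contour 54 nest-frame rect mm rel TCP ((62.32189178466797, -5.59745979309082), (57.33530807495117, 56.399688720703125), 89.8579330444336)
contour 22 nest-frame rect mm rel TCP ((58.624671936035156, -5.592891693115234), (27.067882537841797, 24.061845779418945), 35.94197463989258)
```

Run:
```python
from h import *
np.set_printoptions(precision=4,suppress=True)
s=load("pics/scene0.npz")
f=lambda u,v:(300+(u+.5)/6-.5,130+(v+.5)/6-.5)
Rz=R.from_euler('z',6.6,degrees=True).as_matrix();O=np.array([.556,.2828,0])
for n,uv,h in(("board",[(322,47),(667,230),(402,580),(38,365)],.008),("rib open L,R",[(298,82),(266,117)],.036),("pad: frontL,frontR(rib join L, join R)",[(448,162),(418,192)],.036),("lip near L,R",[(540,182),(493,246)],.05),("lip far L R",[(588,186),(520,276)],.05),("base open R, far R",[(222,160),(525,328)],.016)):
    p=plane(s,[f(*a) for a in uv],h);print(n,"\n",p,"mean",p.mean(0),"\n nest",((p-O)@Rz)[:,:2]*1000)
# depth of palm region lug
c=load("pics/scene4.npz");P=cloud(c);o=np.array([.5131,.2836,.1355]);Q=(P-o)@Rz
m=(abs(P[...,2]-.1207)<.005)&(Q[...,0]>.02)&(Q[...,0]<.1)&(abs(Q[...,1])<.05)
m=cv2.morphologyEx(m.astype(np.uint8),cv2.MORPH_OPEN,np.ones((2,2)))>0
q=Q[m]*1000
for x in range(30,92,6):
    k=q[abs(q[:,0]-x)<3]
    if len(k):print(x,k[:,1].min(),k[:,1].max(),len(k))
for y in range(-30,31,10):
    k=q[abs(q[:,1]-y)<3]
    if len(k):print("y",y,k[:,0].min(),k[:,0].max())
a=c["pixels"][110:160,335:400,::-1];a=cv2.resize(a,None,fx=9,fy=9,interpolation=cv2.INTER_CUBIC);cv2.imwrite("pics/s4z.png",np.clip(a*1.6,0,255).astype(np.uint8))
```

```text
board 
 [[0.4521 0.3391 0.008 ]
 [0.6715 0.3609 0.008 ]
 [0.7021 0.0968 0.008 ]
 [0.4862 0.071  0.008 ]] mean [0.578 0.217 0.008] 
 nest [[ -96.7149   67.8787]
 [ 123.685    64.3175]
 [ 123.7465 -201.5225]
 [ -93.6508 -202.3295]]
rib open L,R 
 [[0.4744 0.2886 0.036 ]
 [0.4779 0.2577 0.036 ]] mean [0.4762 0.2732 0.036 ] 
 nest [[-80.4213  15.1646]
 [-80.4284 -15.929 ]]
pad: frontL,frontR(rib join L, join R) 
 [[0.569  0.2985 0.036 ]
 [0.5701 0.2717 0.036 ]] mean [0.5696 0.2851 0.036 ] 
 nest [[ 14.7402  14.1049]
 [ 12.7527 -12.6994]]
lip near L,R 
 [[0.6185 0.3092 0.05  ]
 [0.6263 0.2591 0.05  ]] mean [0.6224 0.2842 0.05  ] 
 nest [[ 65.1338  19.063 ]
 [ 67.0885 -31.6164]]
lip far L R 
 [[0.6383 0.3238 0.05  ]
 [0.6479 0.2529 0.05  ]] mean [0.6431 0.2883 0.05  ] 
 nest [[ 86.5064  31.2395]
 [ 87.8691 -40.2717]]
base open R, far R 
 [[0.4697 0.2326 0.016 ]
 [0.6577 0.2522 0.016 ]] mean [0.5637 0.2424 0.016 ] 
 nest [[-91.519  -39.9527]
 [ 97.4888 -42.1196]]
30 -29.914662004474337 63.04700584060062 20
36 -28.913284090161422 62.92956990022944 33
42 -30.025770777472907 130.63855835750792 38
48 -29.592792717580487 126.06894722416293 24
54 -28.95791491980951 23.397879500535424 16
60 -30.116381343164406 21.084718498070107 17
66 -29.56441694683744 22.369620402187525 21
72 -30.2335607674098 24.42926962327893 27
78 -32.114598073662805 22.465371849163525 29
84 -29.786530398494452 22.199970892891926 24
y -30 28.414368089794607 84.10589804417373
y -20 26.137270009827787 82.46774456475124
y -10 29.45904927691721 83.63691207164227
y 0 33.46392908073765 83.27432031448541
y 10 28.6076168727463 84.56587415702596
y 20 31.544244140368132 84.83936742067046
```

View pics/s4z.png

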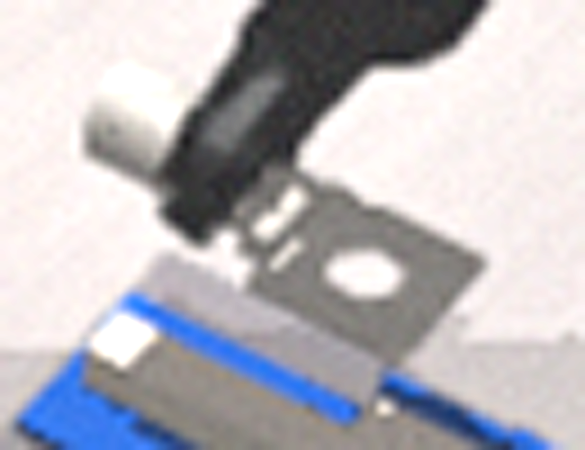

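```bash
python3 -m pendant '[[[0.6,-0.2,-1.5],[0,0.5,0],255],[[0.4,-0.1,-1.5],[0,0.5,0],255],[[0.2,0,-1.5],[0,0,0],255],[[0,0,-0.8],[0,0,0],255],[[0,0,0],[0,0,0],255]]'; python3 go.py .525 .2807 .073 6.6 -20;python3 - <<'E'
from h import *
from workcell import manip
c=manip.camera("scene");np.savez("pics/scene5.npz",**c);a=c["pixels"][130:200,325:410,::-1];a=cv2.resize(a,None,fx=8,fy=8,interpolation=cv2.INTER_CUBIC);cv2.imwrite("pics/s5.png",np.clip(a*1.5,0,255).astype(np.uint8))
E
```

```text
clock: 9.57
position: [0.5258, 0.2776, 0.0792]
ee_rot: [0.734, -0.657, -0.116, 0.127]
ft_force: [-0.3, -0.0, -3.5]
grip_width: 0.394
shift cm [-0.076  0.31  -0.617] rotvec deg [-0.165  0.183  0.274]
q [-0.027  0.749 -0.702  1.401  0.279  1.446 -2.192] F [-0.348 -0.013 -3.531] T [ 0.104 -0.606 -0.018] p [0.526 0.278 0.079] w 0.394 t 9.575
```

View pics/s5.png

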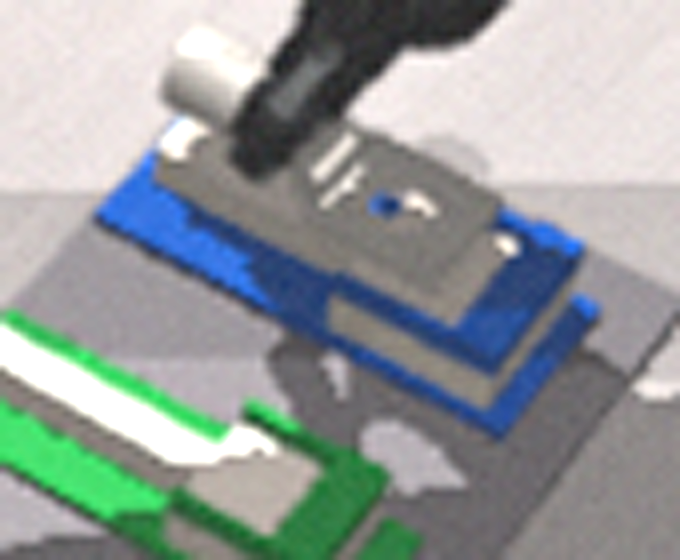

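Run:
```python
from h import *
np.set_printoptions(precision=1,suppress=True)
s=load("pics/scene5.npz")
f=lambda u,v:(325+(u+.5)/8-.5,130+(v+.5)/8-.5)
Rz=R.from_euler('z',6.6,degrees=True).as_matrix();O=np.array([.556,.2828,0])
P=cloud(s);Q=(P-O)@Rz*1000
for n,uv,h in(("palm noseL,noseR",[(502,203),(427,310)],.0654),("lip far L,R",[(582,248),(490,373)],.05),("fenceR front",[(338,275)],.046),("base far R",[(500,437)],.016)):
    print(n,((plane(s,[f(*a) for a in uv],h)-O)@Rz*1000)[:,:2])
m=(abs(P[...,2]-.065)<.005)&(Q[...,0]>-30)&(Q[...,0]<60)&(abs(Q[...,1])<45)
m=cv2.morphologyEx(m.astype(np.uint8),cv2.MORPH_OPEN,np.ones((2,2)))>0
q=Q[m]; print(len(q))
for x in range(0,66,6):
    k=q[abs(q[:,0]-x)<3]
    if len(k):print(x,k[:,1].min(),k[:,1].max(),len(k),np.median(k[:,2]))
for y in range(-30,31,10):
    k=q[abs(q[:,1]-y)<3]
    if len(k):print("y",y,k[:,0].min(),k[:,0].max())
A=np.c_[q[:,:2],np.ones(len(q))];w=(q[:,0]>5)
k=np.linalg.lstsq(A[w],q[w,2],rcond=None)[0];print("slope",np.degrees(k[:2]),k@[25,0,1])
a=s["pixels"][130:200,325:410]
b=a[:,:,2].astype(int)-a[:,:,0]
for v in (22,26,30,34,38,42): print(v,a[v,30:75,0].tolist())
```

```text
palm noseL,noseR [[ 54.1  19.6]
 [ 58.  -42.7]]
lip far L,R [[ 85.8  30.8]
 [ 88.  -43. ]]
fenceR front [[ 15.2 -32.9]]
base far R [[ 97.3 -41.9]]
235
0 -31.65961826897354 25.468095598329985 16 63.48935769525149
6 -28.083111578594053 23.482789036474976 26 62.87362780900274
12 -30.101092006073028 29.22708488274685 26 63.02446642025322
18 -30.772116714654725 21.92476559260054 16 63.17472583793826
24 -33.49710951094035 23.427456062266174 17 63.074714044737526
30 -29.242735493369402 21.607764876210585 15 62.480862627677716
36 -30.048810019898795 22.36907123117534 20 63.65993595545538
42 -30.477821688909028 62.432278234038705 25 63.645887464731324
48 -29.930095239259717 30.29494354093656 44 62.85925313089058
54 -31.700553634096075 32.10547326328097 18 61.31467491627751
y -30 -3.090841858254263 52.26828058814778
y -20 -12.639352277557263 53.057629137714336
y -10 -6.548617121423595 50.600596286457964
y 0 -0.564120383230634 53.32035126743176
y 10 5.820047166353304 53.73386163521464
y 20 4.125314901401189 53.85914331686313
y 30 -4.5449539816448965 53.07215935520446
slope [-5.8 -9.7] 60.781920
[... 459 characters left out ...]
88, 81, 82, 80, 82, 88, 81, 85, 81, 83, 84, 83, 87, 86, 86, 87, 85, 79, 91, 95, 95, 153, 175, 108, 32, 33, 33, 31, 33, 34, 31, 61, 115, 134]
34 [38, 36, 32, 26, 28, 29, 29, 31, 27, 28, 30, 44, 34, 57, 75, 91, 94, 95, 93, 89, 80, 81, 81, 80, 83, 82, 90, 96, 95, 98, 95, 64, 36, 27, 30, 32, 27, 34, 35, 30, 27, 58, 97, 107, 105]
38 [82, 48, 34, 30, 26, 34, 31, 36, 30, 24, 38, 76, 92, 85, 66, 48, 34, 27, 28, 24, 34, 53, 79, 89, 99, 98, 94, 95, 65, 38, 26, 28, 32, 31, 29, 30, 25, 37, 59, 77, 61, 35, 30, 34, 52]
42 [105, 106, 108, 107, 105, 72, 59, 52, 47, 38, 32, 26, 29, 53, 72, 86, 89, 94, 97, 94, 96, 81, 55, 38, 24, 28, 31, 24, 28, 26, 30, 31, 33, 32, 32, 69, 84, 62, 36, 30, 30, 31, 43, 96, 110]
```

```bash
python3 -m pendant '[[[0,0.15,-0.3],[0,0,0],255],[[0,0,-0.4],[0,0,0],255],[[0,0,-0.3],[0,0,0],255],[[0,0,-0.2],[0,0,0],255]]'; python3 go.py .525 .279 .0558 6.6 -20
```

```text
clock: 10.12
position: [0.5263, 0.2801, 0.0683]
ee_rot: [0.735, -0.657, -0.115, 0.126]
ft_force: [-1.0, 0.0, -3.3]
grip_width: 0.389
shift cm [-0.127 -0.107 -1.246] rotvec deg [-0.24   0.333  0.243]
q [-0.032  0.761 -0.698  1.405  0.286  1.428 -2.195] F [-1.012  0.005 -3.338] T [ 0.096 -0.564 -0.005] p [0.526 0.28  0.068] w 0.389 t 10.125
```

```bash
python3 -m pendant '[[[0,-0.05,-0.25],[0,0,0],255],[[0,0,-0.25],[0,0,0],255]]'; python3 go.py .525 .279 .0558 6.6 -20;  python3 -m pendant '[[[0,0,-0.25],[0,0,0],255]]'; python3 go.py .525 .279 .0558 6.6 -20
```

```text
clock: 10.38
position: [0.5264, 0.2795, 0.063]
ee_rot: [0.735, -0.657, -0.115, 0.126]
ft_force: [-0.3, -0.3, -3.1]
grip_width: 0.392
shift cm [-0.135 -0.05  -0.722] rotvec deg [-0.241  0.344  0.246]
q [-0.032  0.767 -0.696  1.409  0.289  1.42  -2.195] F [-0.284 -0.33  -3.142] T [ 0.111 -0.545 -0.022] p [0.526 0.279 0.063] w 0.392 t 10.375
clock: 10.5
position: [0.5264, 0.2795, 0.0603]
ee_rot: [0.734, -0.657, -0.115, 0.126]
ft_force: [-0.3, 0.0, -3.3]
grip_width: 0.391
shift cm [-0.136 -0.048 -0.455] rotvec deg [-0.241  0.343  0.248]
q [-0.033  0.77  -0.695  1.41   0.291  1.416 -2.195] F [-0.339  0.005 -3.296] T [ 0.036 -0.547  0.021] p [0.526 0.279 0.06 ] w 0.391 t 10.5
```

Below the fence tops without contact; continuing in small steps.

```bash
python3 -m pendant '[[[0,0,-0.15],[0,0,0],255],[[0,0,-0.1],[0,0,0],255]]'; python3 -m pendant '[[[0,0,-0.1],[0,0,0],255]]';  python3 -m pendant '[[[0,0,-0.1],[0,0,0],255]]'; python3 go.py .525 .279 .0558 6.6 -20;python3 - <<'E'
from h import *
from workcell import manip
c=manip.camera("scene");np.savez("pics/scene6.npz",**c);a=c["pixels"][130:200,325:410,::-1];a=cv2.resize(a,None,fx=8,fy=8,interpolation=cv2.INTER_CUBIC);cv2.imwrite("pics/s6.png",np.clip(a*1.5,0,255).astype(np.uint8))
E
```

```text
clock: 10.75
position: [0.5263, 0.2794, 0.0575]
ee_rot: [0.734, -0.657, -0.115, 0.126]
ft_force: [0.2, -0.1, -4.0]
grip_width: 0.388
clock: 10.88
position: [0.5263, 0.2795, 0.0565]
ee_rot: [0.734, -0.657, -0.115, 0.126]
ft_force: [0.1, 0.2, -3.7]
grip_width: 0.385
clock: 11.0
position: [0.5263, 0.2795, 0.0562]
ee_rot: [0.734, -0.657, -0.115, 0.126]
ft_force: [-3.1, -2.7, 8.7]
grip_width: 0.39
shift cm [-0.127 -0.05  -0.038] rotvec deg [-0.231  0.321  0.247]
q [-0.034  0.775 -0.693  1.412  0.293  1.41  -2.195] F [-3.092 -2.687  8.674] T [-0.674  0.756  0.11 ] p [0.526 0.279 0.056] w 0.39 t 11.0
```

View pics/s6.png

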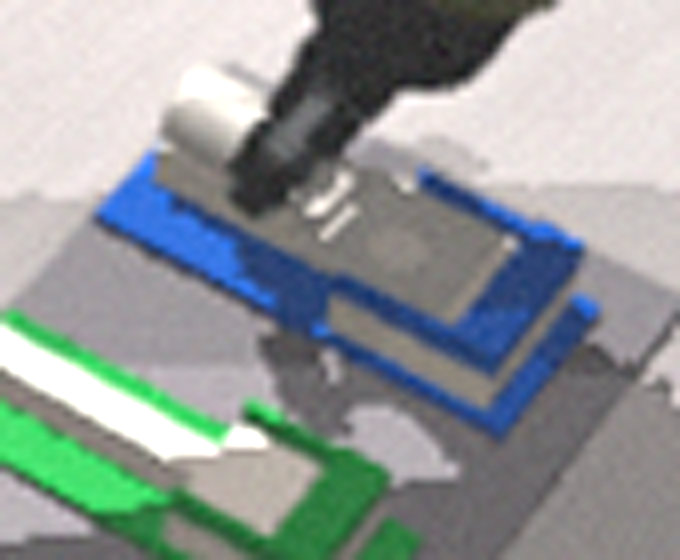

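```bash
python3 -m pendant '[[[0,0,0.02],[0,0.5,0],255]]'; python3 go.py .525 .279 .0558 6.6 -20;python3 -m pendant '[[[0,0,0.02],[0,0.5,0],255]]'; python3 go.py .525 .279 .0558 6.6 -20
```

```text
clock: 11.18
position: [0.5264, 0.2796, 0.0567]
ee_rot: [0.734, -0.656, -0.118, 0.129]
ft_force: [-0.5, 0.6, -2.7]
grip_width: 0.389
shift cm [-0.141 -0.056 -0.086] rotvec deg [-0.239 -0.162  0.243]
q [-0.034  0.78  -0.693  1.404  0.29   1.419 -2.193] F [-0.474  0.566 -2.652] T [ 0.074 -0.662  0.018] p [0.526 0.28  0.057] w 0.389 t 11.175
clock: 11.3
position: [0.5265, 0.2796, 0.057]
ee_rot: [0.733, -0.656, -0.122, 0.132]
ft_force: [-1.2, -0.2, -0.8]
grip_width: 0.393
shift cm [-0.152 -0.058 -0.115] rotvec deg [-0.242 -0.682  0.25 ]
q [-0.035  0.786 -0.692  1.396  0.287  1.429 -2.19 ] F [-1.174 -0.243 -0.826] T [-0.201 -0.474  0.001] p [0.527 0.28  0.057] w 0.393 t 11.3
```

```bash
python3 -m pendant '[[[0,0,-0.04],[0,0,0],255]]'; python3 go.py .525 .279 .0558 6.6 -20
```

```text
clock: 11.42
position: [0.5265, 0.2796, 0.0566]
ee_rot: [0.733, -0.656, -0.122, 0.132]
ft_force: [-2.5, -1.3, 2.3]
grip_width: 0.392
shift cm [-0.151 -0.061 -0.085] rotvec deg [-0.239 -0.714  0.256]
q [-0.035  0.786 -0.692  1.396  0.287  1.429 -2.19 ] F [-2.542 -1.334  2.284] T [-0.298 -0.143 -0.026] p [0.527 0.28  0.057] w 0.392 t 11.425
```

```bash
python3 -m pendant '[[[0.25,0.02,0.02],[0,0,0],255],[[0.3,0.035,0],[0,0,0],255],[[0.3,0.035,0],[0,0,0],255]]'; python3 go.py .545 .2815 .0566 6.6 -20; python3 -m pendant '[[[0.3,0.035,0],[0,0,0],255],[[0.1,0.01,0],[0,0,0],255]]'; python3 go.py .545 .2815 .0566 6.6 -20
```

```text
clock: 11.8
position: [0.5348, 0.2811, 0.057]
ee_rot: [0.734, -0.655, -0.122, 0.132]
ft_force: [-2.6, 0.6, -0.1]
grip_width: 0.389
shift cm [ 1.023  0.044 -0.04 ] rotvec deg [-0.26  -0.779  0.206]
q [-0.042  0.801 -0.688  1.369  0.291  1.442 -2.185] F [-2.605  0.561 -0.087] T [-0.062 -0.112 -0.061] p [0.535 0.281 0.057] w 0.389 t 11.8
clock: 12.05
position: [0.5391, 0.2817, 0.0569]
ee_rot: [0.734, -0.655, -0.122, 0.132]
ft_force: [-3.4, -1.6, 1.1]
grip_width: 0.393
shift cm [ 0.59  -0.023 -0.033] rotvec deg [-0.271 -0.788  0.203]
q [-0.045  0.808 -0.685  1.355  0.293  1.448 -2.182] F [-3.446 -1.614  1.085] T [-0.094  0.054 -0.093] p [0.539 0.282 0.057] w 0.393 t 12.05
```

```bash
python3 -m pendant '[[[0.2,0.02,0.01],[0,0,0],255]]'; python3 -m pendant '[[[0.2,0.02,0],[0,0,0],255]]'; python3 -m pendant '[[[0.1,0.01,0],[0,0,0],255]]'; python3 go.py .545 .2815 .0566 6.6 -20
python3 - <<'E'
from h import *
from workcell import manip
c=manip.camera("scene");np.savez("pics/scene7.npz",**c);a=c["pixels"][130:200,325:410,::-1];a=cv2.resize(a,None,fx=8,fy=8,interpolation=cv2.INTER_CUBIC);cv2.imwrite("pics/s7.png",np.clip(a*1.5,0,255).astype(np.uint8))
E
```

```text
clock: 12.18
position: [0.5412, 0.2819, 0.057]
ee_rot: [0.734, -0.655, -0.122, 0.132]
ft_force: [-1.8, -0.5, 1.1]
grip_width: 0.394
clock: 12.3
position: [0.5433, 0.2822, 0.057]
ee_rot: [0.734, -0.655, -0.122, 0.132]
ft_force: [-2.4, -0.1, -0.2]
grip_width: 0.39
clock: 12.42
position: [0.5444, 0.2823, 0.057]
ee_rot: [0.734, -0.655, -0.122, 0.132]
ft_force: [-1.7, -0.9, 0.5]
grip_width: 0.395
shift cm [ 0.058 -0.079 -0.041] rotvec deg [-0.273 -0.789  0.2  ]
q [-0.049  0.817 -0.682  1.338  0.296  1.456 -2.179] F [-1.722 -0.909  0.494] T [-0.071 -0.054 -0.101] p [0.544 0.282 0.057] w 0.395 t 12.425
```

View pics/s7.png

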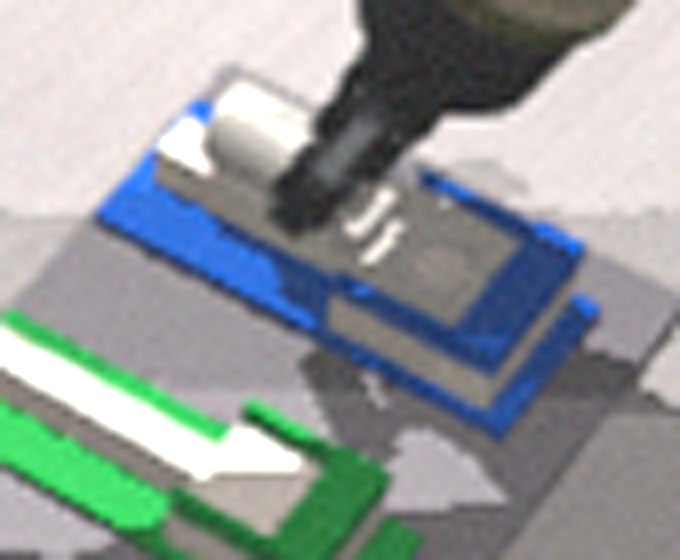

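Nose is under the lip (hole near (435,262)); no stop contact yet. Creep on 1 mm at a time.

```bash
for i in 1 2 3; do python3 -m pendant '[[[0.1,0.01,0],[0,0,0],255]]' | grep -E "position|ft_force"; done
```

```text
position: [0.5455, 0.2824, 0.057]
ft_force: [-2.7, -0.2, 0.5]
position: [0.5466, 0.2825, 0.0571]
ft_force: [-3.3, 0.6, 0.2]
position: [0.5476, 0.2826, 0.057]
ft_force: [-2.1, -1.2, -0.6]
```

```bash
python3 -m pendant '[[[0.1,0.01,0],[0,0,0],255]]' | grep -E "position|ft_force"; python3 -m pendant '[[[0.1,0.01,0],[0,0,0],255]]' | grep -E "position|ft_force";python3 -m pendant '[[[0.08,0.01,0],[0,0,0],255]]' | grep -E "position|ft_force"
```

```text
position: [0.5482, 0.2827, 0.057]
ft_force: [-5.9, -1.0, 0.7]
position: [0.5483, 0.2826, 0.057]
ft_force: [-7.5, -1.2, 2.6]
position: [0.5483, 0.2826, 0.0571]
ft_force: [-5.8, -1.3, 2.8]
```

```bash
python3 -m pendant '[[[0.2,0.02,0],[0,0,0],255]]' | grep -E "position|ft_force"; python3 -m pendant '[[[0.2,0.02,0],[0,0,0],255],[[0,0,0],[0,0,0],255]]' | grep -E "position|ft_force"
python3 - <<'E'
from h import *
from workcell import manip
c=manip.camera("scene");np.savez("pics/scene8.npz",**c);a=c["pixels"][130:200,325:410,::-1];a=cv2.resize(a,None,fx=8,fy=8,interpolation=cv2.INTER_CUBIC);cv2.imwrite("pics/s8.png",np.clip(a*1.5,0,255).astype(np.uint8))
E
```

```text
position: [0.5485, 0.2824, 0.0571]
ft_force: [-13.2, -4.9, 5.1]
position: [0.5485, 0.2823, 0.0575]
ft_force: [0.2, 0.1, 2.2]
```

View pics/s8.png

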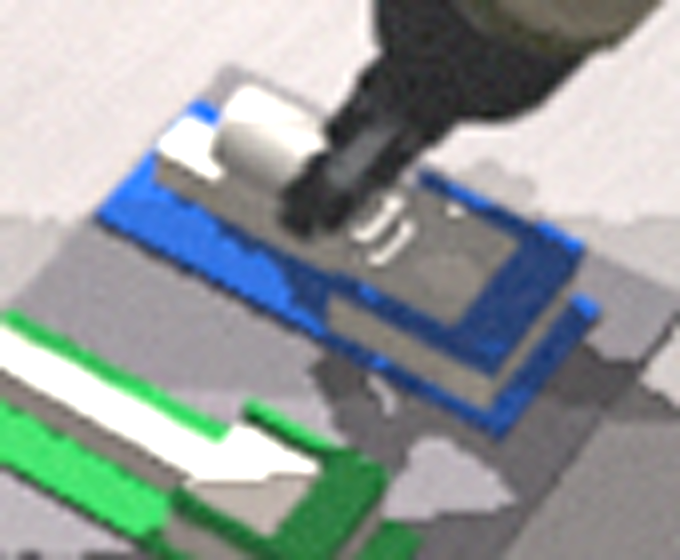

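```bash
python3 -m pendant '[[[0,0,0],[0,0,0],150],[[0,0,0],[0,0,0],140],[[0,0,0],[0,0,0],120],[[0,0,0],[0,0,0],80],[[0,0,0],[0,0,0],40],[[0,0,0],[0,0,0],40]]'; python3 go.py .545 .2815 .0566 6.6 -20
python3 - <<'E'
from h import *
from workcell import manip
c=manip.camera("scene");np.savez("pics/scene9.npz",**c);a=c["pixels"][130:200,325:410,::-1];a=cv2.resize(a,None,fx=8,fy=8,interpolation=cv2.INTER_CUBIC);cv2.imwrite("pics/s9.png",np.clip(a*1.5,0,255).astype(np.uint8))
E
```

```text
clock: 14.4
position: [0.55, 0.2821, 0.0574]
ee_rot: [0.734, -0.653, -0.125, 0.138]
ft_force: [0.2, -1.1, 0.3]
grip_width: 0.845
shift cm [-0.498 -0.062 -0.078] rotvec deg [-0.004 -1.429  0.001]
q [-0.057  0.834 -0.677  1.309  0.298  1.48  -2.171] F [ 0.238 -1.052  0.343] T [ 0.079 -0.339 -0.009] p [0.55  0.282 0.057] w 0.845 t 14.4
```

View pics/s9.png

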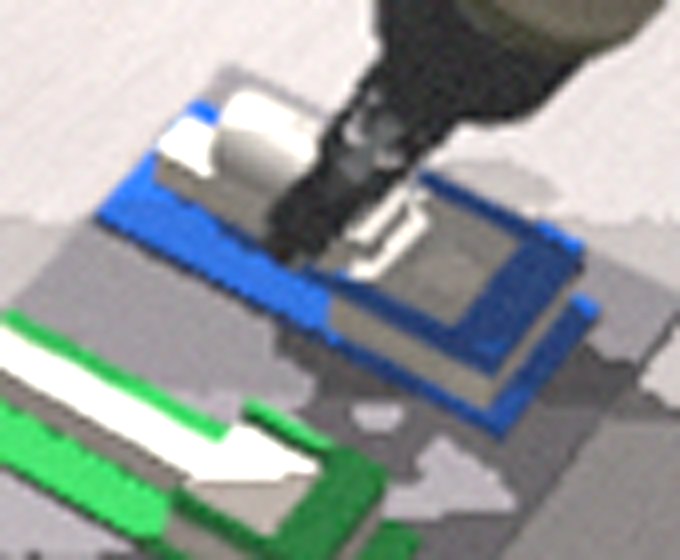

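```bash
python3 -m pendant '[[[0,0,1],[0,0,0],0],[[0,0,1.5],[0,0,0],0],[[0,0,2],[0,0,0],0],[[0,0,3],[0,0,0],0],[[0,0,3],[0,0,0],0],[[0,0,3],[0,0,0],0],[[-3,3,2],[0,-3,0],0],[[-3,4,0],[0,-5,0],0],[[-3,4,0],[0,-5,0],0],[[-3,4,0],[0,-5,0],0],[[-3,4,0],[0,0,0],0]]'; python3 go.py .545 .2815 .0566 6.6 -20
python3 - <<'E'
from h import *
from workcell import manip
c=manip.camera("scene");np.savez("pics/scene10.npz",**c);a=c["pixels"][130:200,325:410,::-1];a=cv2.resize(a,None,fx=8,fy=8,interpolation=cv2.INTER_CUBIC);cv2.imwrite("pics/s10.png",np.clip(a*1.5,0,255).astype(np.uint8))
c=manip.camera("top");np.savez("pics/top10.npz",**c);cv2.imwrite("pics/t10.png",c["pixels"][:,:,::-1])
E
```

```text
clock: 15.82
position: [0.3986, 0.475, 0.2331]
ee_rot: [0.742, -0.669, -0.004, 0.023]
ft_force: [0.3, -0.0, -0.1]
grip_width: 0.999
shift cm [ 14.643 -19.349 -17.649] rotvec deg [-0.558 17.821  0.43 ]
q [-0.409  0.455 -0.724  1.425  0.28   1.416 -2.604] F [ 0.286 -0.028 -0.114] T [ 0.037 -0.061 -0.1  ] p [0.399 0.475 0.233] w 0.999 t 15.825
```

View pics/s10.png

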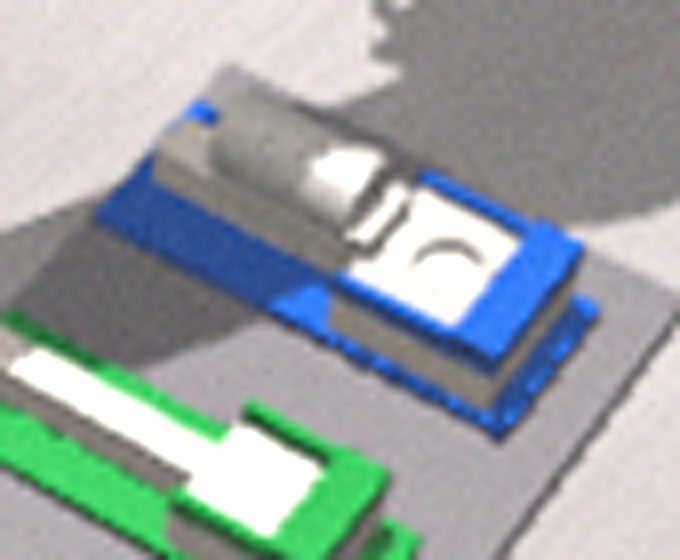

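View pics/t10.png

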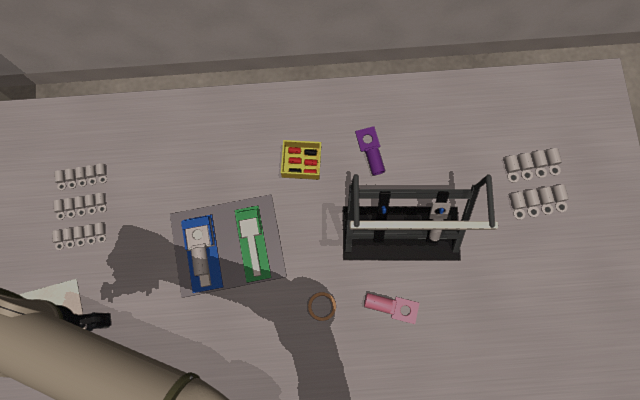

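```bash
python3 -m pendant '[[[1,-1.5,0],[0,0,-2],0],[[1,-1.5,0],[0,0,-4],0],[[0,0,0],[0,0,-4],0],[[0,0,0],[0,0,0],0]]'; python3 go.py .545 .2815 .0566 6.6 -20
python3 - <<'E'
from h import *
np.set_printoptions(precision=1,suppress=True)
c=load("pics/top10.npz");a=c["pixels"][185:305,160:295,::-1];a=cv2.resize(a,None,fx=4.9,fy=4.9,interpolation=cv2.INTER_CUBIC);cv2.imwrite("pics/t10z.png",a)
P=cloud(c);Rz=R.from_euler('z',6.6,degrees=True).as_matrix();Q=(P-[.556,.2828,0])@Rz*1000
for x in range(-70,80,10):
    m=(abs(Q[...,0]-x)<5)&(abs(Q[...,1])<15);print(x,np.median(Q[m][:,2]),np.percentile(Q[m][:,2],90))
E
```

```text
clock: 16.42
position: [0.4192, 0.4427, 0.2364]
ee_rot: [-0.679, 0.734, 0.007, -0.021]
ft_force: [0.0, 0.2, 0.2]
grip_width: 0.999
shift cm [ 12.581 -16.117 -17.979] rotvec deg [ 0.888 17.796 10.69 ]
q [-0.616  0.356 -0.336  1.47   0.095  1.375 -2.603] F [0.02  0.201 0.209] T [-0.002 -0.03   0.048] p [0.419 0.443 0.236] w 0.999 t 16.425
-70 35.33002862423174 38.042682703639926
-60 37.270605149335225 68.9388423647009
-50 67.34121809943927 71.60451695599556
-40 68.05726741813811 72.94580738916707
-30 68.51437650198966 72.33771627543803
-20 68.24701671364097 72.5961054907002
-10 68.62775564158463 72.95744397497926
0 67.86767325264087 72.49171402177267
10 52.14597794261577 67.28058013460229
20 42.40426461883895 52.533986944259055
30 41.96697253068427 42.91909532052163
40 36.40490429709753 43.0822319119796
50 37.655184229052566 42.14215897183566
60 42.518160268665504 49.13168882495489
70 49.3969236911973 52.422121046459495
```

View pics/t10z.png

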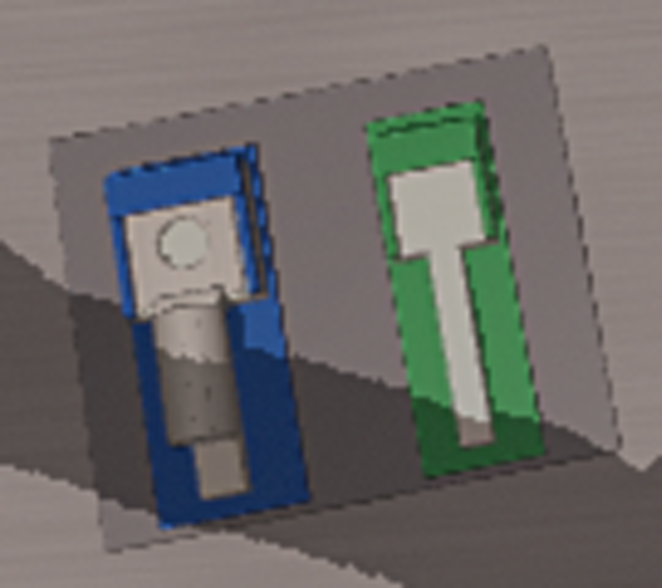

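```bash
python3 -m pendant '[[[0,0,0],[0,0,6],0],[[0,0,0],[0,0,8],0],[[0,0,0],[0,0,8],0],[[0,0,0],[0,0,0],0]]' >/dev/null; python3 go.py .545 .2815 .0566 6.6 -20
python3 - <<'E'
from h import *
np.set_printoptions(precision=1,suppress=True)
c=load("pics/top10.npz");f=lambda u,v:(160+(u+.5)/4.9-.5,185+(v+.5)/4.9-.5)
Rz=R.from_euler('z',6.6,degrees=True).as_matrix();N=lambda uv,z:((plane(c,[f(*a) for a in uv],z)-[.556,.2828,0])@Rz*1000)[:,:2]
print("hole L,R,top,bot",N([(158,243),(209,241),(182,218),(184,268)],.042),"\nmean",N([(158,243),(209,241),(182,218),(184,268)],.042).mean(0))
print("mouth",N([(200,440)],.06),"lip near",N([(112,217),(240,196)],.05),"pad front join z36",N([(135,320),(252,296)],.036))
print("barrel sides at axis z", N([(168,440),(228,435),(153,320),(225,310)],.054))
E
```

```text
shift cm [ 12.39  -15.843 -18.165] rotvec deg [ -2.697  17.641 -11.724]
q [-0.57   0.363 -0.401  1.464  0.135  1.387 -2.231] F [ 0.802  0.289 -0.569] T [ 0.079 -0.024  0.027] p [0.421 0.44  0.238] w 0.998 t 16.925
hole L,R,top,bot [[ 47.4  13.7]
 [ 43.5 -12.2]
 [ 58.   -0.2]
 [ 32.    2.3]] 
mean [45.2  0.9]
mouth [[-58.6   2.7]] lip near [[ 63.5  33.3]
 [ 62.  -32.6]] pad front join z36 [[ 11.2  31.9]
 [ 12.3 -28.8]]
barrel sides at axis z [[-54.9  19.7]
 [-58.  -10.2]
 [  6.3  18.9]
 [  4.6 -17.6]]
```

```bash
python3 -c "
from workcell import manip
print(manip.hand_in())"
```

```text
the job is handed in; nothing more can be done
None
```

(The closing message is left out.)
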